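Uncover the steamer with the lid lifter and unload the pudding tins

ROBOT

A 7-joint arm with a two-finger parallel gripper is mounted at the origin on the work surface. World frame = base frame: x ahead of the robot, y to its left, z up, the work surface at z = 0. Lengths are in mm, angles in rad, forces in N, time in s.
With the tool pointing down it reaches from about 350 to 900 mm from the base axis. Payload 7.2 kg.
Tool frame: the origin (TCP) lies midway between the tips of the shut fingers; the grasp point (between the pads) lies 19 mm behind it; z points along the fingers, y is the line along which they close (so a half turn about z gives the same grasp; the last joint's range is limited). The gripper opens to 88 mm and grips with 3 to 60 N. Pads are 20 mm wide; open, the fingers measure 115 mm over their backs; the gripper's body (75 mm by 178 mm) begins 61 mm behind the grasp point.
Start: joints at [-1.268, 0.411, -0.013, 1.596, 0.006, 1.134, -0.082], TCP at [226.485, 582.523, 222.653] pointing down, gripper open.
Joint ranges: [-2.95, 2.95], [-0.29, 1.99], [-1.47, 1.44], [0.14, 2.54], [-1.03, 4.17], [0.13, 1.85], [-2.86, 2.86]. Speed limits (rad/s): [2.39, 2.39, 3.01, 3.01, 3.14, 3.14, 3.14].

INTERFACE

Orientations are given as a unit quaternion [w, x, y, z].
In Python, from station import ctrl, snapshot gives the robot as it stands.
- The arm moves only by the tool play_rows, never from a script. Its arguments are lists of equal length, an entry for each row: "offset": the shift along the tool's x, y, z in mm, a list of three; "turn": the turn, a rotation vector about the tool's x, y, z in degrees, a list of three. In form: {"offset": [[dx, dy, dz], ...], "turn": [[rx, ry, rz], ...]}. A call has exactly 8 rows; each row shifts and turns the commanded pose from where the row before left it, along the tool's axes as they then stand; what a row does not reach is not made up. A row lasts 1/10 s, in which the tool goes at most 50 mm and 8.59 degrees, less where a joint would pass 70% of its speed; a pose out of reach is approached as far as the arm can. A call with a gripper value outside its range is refused whole. "gripper" is the gripper's target within -1 to 1 (shut at 1, half-way at 0, fully open at -1), set as the call begins (left out, the last holds). The fingers move at their own pace and stop on an object; "force" is the grip in N (left out, the last holds). Time passes only in rows, so rows that do not move let the fingers close, or fill a call up. It gives the time, the measured TCP pose, the force, the opening and the grip force at its end, in the units of the state.
- ctrl.read_state(): the state, without advancing time (a new reading comes with each control period).
- snapshot(name): name is "scene" or "side" or "wrist"; returns a dict with "image" (384x512x3 uint8, blue, green, red), "depth" (384x512 float32, mm along the optical axis (not along the pixel's ray), 0 where there is no reading), "mtx" (3x3 intrinsics, pixels), "dist" ([k1, k2, p1, p2, k3] as OpenCV has them; the pictures are not rectified), "origin" and "orientation" of the camera in the world. Camera axes: x right, y up, looking along -z (the intrinsics and any distortion apply to the point x, -y, -z); pixel columns grow to the right and rows downward; lengths in mm; the calibration is good to about 2 mm. A picture is of the moment at which its call begins.
- ctrl.hand_in(): hands the job in; it is judged then, once.
The state is a dict: "t": time; "joints": joint angles; "qvel": joint speeds; "joint_efforts": joint torques, N m; "position": TCP position; "tool_rot": TCP orientation; "wrist_force": force on the tool from outside, world axes, zero at the start; "wrist_torque": the same for the moment, N m; "width": opening from 0.0 (shut) to 1.0 (fully open); "grasp_force": force on a finger pad.
Only numpy, scipy, OpenCV 4.12 (cv2) and the standard library are available. Lean on these libraries where they do the work, as an engineer would, in place of code of your own. Each camera call takes 0.05 s, during which the arm holds its last target. There are 200 camera calls.

TASK

The puddings are steamed: first open the blue carrier's lid fully, right against its stop, then take the lid lifter from its rack, lift the hot lid by its loop straight up off the pot until it hangs level and well clear, and set it down flat on the middle of the wooden board, never tipping it or touching it with the gripper or arm. Hang the lifter back in its rack, then move every tin from the pot into the carrier, each standing upright on its floor and never dropped. Leave the carrier open, and leave the other things on the counter where they are.

Things in the scene. Friction and masses are not known exactly. Their poses are not given: they have to be found in the camera images.
- lid: The pot's hot round steel lid, 350 g, origin at the centre of its underside. Top plate 206 mm across, 8 mm thick, over a narrower plug 168 mm across, 6 mm deep, that sits loosely inside the pot's rim. Flat top 14 mm above the origin. Lid and loop must not be touched by the robot or gripper.
- lid_loop (a point): Centre of the bar of the lid's loop handle, 58 mm above the lid's underside; z is up. The loop is a steel arch: a straight level bar 8 mm thick, 70 mm long along y, its underside 40 mm above the lid's flat top, with an upright 8 mm leg at either end. The way through the loop is along x, from either side.
- lifter_grip (a point): Lid lifter, 132 mm tall, 180 g, upright in its rack at the start. This point: centre of its wooden grip, 20 x 20 mm across, 40 mm tall, sides square to x and y, under a cap 34 x 34 x 10 mm (top 30 mm above this point). Right below the grip is a flat 8 mm steel guard plate (top 20 mm below this point; reaches 56 mm to -x, 30 mm to +x, 55 mm to either side in y).
- lifter_valley (a point): The lifter's hook end, 98 mm straight below its grip's centre. From the guard plate a 12 mm post goes down 50 mm behind (-x); from its foot two tines (8 mm bars, 24 mm apart) reach forward to +x, dip to a valley at this point (tine centres; tops 4 mm above) and rise 12 mm to tips 32 mm ahead. The tines go under the loop's bar, moving to +x, until the bar is over the valley; then lift.
- rack_seat (a point): White rack of the lifter, fixed for the run: a 110 x 110 mm base and two upright panels 100 mm long (along x), 10 mm thick, at y = +-45 mm, tops 100 mm above the table. This point is midway between their top edges. The lifter hangs with its guard plate flat on both edges, post and tines between the panels, grip's centre 28 mm above this point, its x along the rack's x.
- board: The wooden lid board, 170 x 170 x 15 mm, fixed for the run; origin at the centre of its underside, top 15 mm above it.
- pot: The steel pot on its black hob, fixed for the run; origin on the table under the pot's axis. Pot inside: 184 to 188 mm across, floor 25 mm and rim 110 mm above the table; its wall is 4 mm thick. Two small side handles stand out at y = +-122 mm. Hob plate 240 x 250 x 20 mm.
- carrier_floor (a point): The blue open-topped carrier box, fixed for the run, outside 180 (x) x 220 (y) x 75 mm tall, walls and floor 8 mm thick; this point is the centre of its inner floor, 8 mm above the table. Inside 164 (x) x 204 (y) mm. +x points to its hinge side, away from the robot.
- carrier_hinge (a point): Middle of the hinge line of the carrier's lid, on the top of its far wall (90 mm to +x of the carrier's centre, 75 mm above the table); the line runs along y; frame fixed with the carrier.
- carrier_handle (a point): Middle of the carrier lid's handle, moving with the lid: a steel bar 10 mm thick and 90 mm long along y, 35 mm in front of the lid's front edge and in the plane of the lid, 215 mm from the hinge line (and 6 mm above it when shut). Free space between bar and edge is about 30 mm.
- carrier_lid (a joint): Angle of the carrier's white lid (180 x 220 x 10 mm, 300 g), rad: 0 shut, 1.6 open at its stop, just past upright. The hinge is stiff (about 0.4 N m of friction): the lid stays where it is left, and the handle needs up to about 4 N.
- tin1_mid (a point): Pudding tin 1 (three or four of the five are present): closed aluminium tin 56 mm across, 46 mm tall, with a red upright cylinder knob, 22 mm across and 26 mm tall, in the middle of its top; 72 mm tall in all, about 150 g. This point is on its axis, 36 mm above its foot (10 mm below the knob's foot); z is up. It starts in the pot, on the pot's floor.
- tin2_mid (a point): Pudding tin 2 (three or four of the five are present): closed aluminium tin 56 mm across, 46 mm tall, with a red upright cylinder knob, 22 mm across and 26 mm tall, in the middle of its top; 72 mm tall in all, about 150 g. This point is on its axis, 36 mm above its foot (10 mm below the knob's foot); z is up. It starts in the pot, on the pot's floor.
- tin3_mid (a point): Pudding tin 3 (three or four of the five are present): closed aluminium tin 56 mm across, 46 mm tall, with a red upright cylinder knob, 22 mm across and 26 mm tall, in the middle of its top; 72 mm tall in all, about 150 g. This point is on its axis, 36 mm above its foot (10 mm below the knob's foot); z is up. It starts in the pot, on the pot's floor.
- tin4_mid (a point): Pudding tin 4 (three or four of the five are present): closed aluminium tin 56 mm across, 46 mm tall, with a red upright cylinder knob, 22 mm across and 26 mm tall, in the middle of its top; 72 mm tall in all, about 150 g. This point is on its axis, 36 mm above its foot (10 mm below the knob's foot); z is up. It starts in the pot, on the pot's floor.
- tin5_mid (a point): Pudding tin 5 (three or four of the five are present): closed aluminium tin 56 mm across, 46 mm tall, with a red upright cylinder knob, 22 mm across and 26 mm tall, in the middle of its top; 72 mm tall in all, about 150 g. This point is on its axis, 36 mm above its foot (10 mm below the knob's foot); z is up. It starts in the pot, on the pot's floor.
- spray: White bottle with blue cap, 68 mm across, 200 mm tall, on the table; origin at its foot. A bystander.
- oil: Yellow bottle with orange cap, 60 mm across, 180 mm tall, on the table; origin at its foot. A bystander.
- bowl: Yellow bowl, 110 mm across, 60 mm tall; origin at its foot. A bystander.
- mug: White mug, 80 mm across, 90 mm tall; origin at its foot. A bystander.
- paddle: White spatula, 170 mm long, lying on the table near the pot. A bystander.
- timer: Orange kitchen timer, 60 x 80 x 25 mm, on the table; origin under its centre. A bystander.
Mind the look-alikes: they are no part of the job. Leave any red look-alike of the lid alone.

How it is judged (in metres and radians):
On the way, in this order (a step that is already met when the one before it is completed fails the run):
1. the carrier's lid is open against its stop (at least 1.5 rad) while the pot is still covered (value of joint carrier_lid above 1.5 rad and horizontal distance between lid_loop and pot below 0.03 m and height (world z) of lid_loop below 0.17 m), for 0.2 s.
2. the lid hangs from the lifter, level (within 0.2 rad), at least 40 mm above its place on the pot (height (world z) of lid_loop above 0.202 m and contact force between lifter and lid above 1 N and angle between lid_loop's own z axis and vertical below 0.2 rad and horizontal distance between lid_loop and pot below 0.06 m), for 0.2 s.
3. the lid lies flat on the board, its centre within 45 mm of the board's, and the lifter is free of it (horizontal distance between lid_loop and board below 0.045 m and angle between lid_loop's own z axis and vertical below 0.08 rad and height (world z) of lid_loop below 0.085 m and contact force between lid and board above 1.5 N and contact force between lifter and lid below 0.2 N), for 0.3 s.
At the end, for the whole second after the job is handed in: carrier lid at 1.5 rad or more; lid flat (0.08 rad) on the board, centres within 45 mm; lifter hung upright (0.1 rad) in the rack, within 30 mm of its middle, plate on the panels (8 mm); every tin upright (0.12 rad) on the carrier floor; all at rest (value of joint carrier_lid above 1.5 rad and horizontal distance between lid_loop and board below 0.045 m and angle between lid_loop's own z axis and vertical below 0.08 rad and height (world z) of lid_loop below 0.085 m and contact force between lid and board above 1.5 N and linear speed of each of lid, lifter, tin1, tin2, tin3, tin4, tin5 below 0.03 m/s and horizontal distance between lifter_grip and rack_seat below 0.03 m and z of lifter_grip in the frame of rack_seat between 0.02 and 0.036 m and angle between lifter_grip's own z axis and vertical below 0.1 rad and x of tin1_mid in the frame of carrier_floor between -0.075 and 0.075 m and y of tin1_mid in the frame of carrier_floor between -0.095 and 0.095 m and z of each of tin1_mid, tin2_mid, tin3_mid, tin4_mid, tin5_mid in the frame of carrier_floor below 0.042 m and angle between each of tin1_mid, tin2_mid, tin3_mid, tin4_mid, tin5_mid's own z axis and vertical below 0.12 rad and x of tin2_mid in the frame of carrier_floor between -0.075 and 0.075 m and y of tin2_mid in the frame of carrier_floor between -0.095 and 0.095 m and x of tin3_mid in the frame of carrier_floor between -0.075 and 0.075 m and y of tin3_mid in the frame of carrier_floor between -0.095 and 0.095 m and x of tin4_mid in the frame of carrier_floor between -0.075 and 0.075 m and y of tin4_mid in the frame of carrier_floor between -0.095 and 0.095 m and x of tin5_mid in the frame of carrier_floor between -0.075 and 0.075 m and y of tin5_mid in the frame of carrier_floor between -0.095 and 0.095 m); the robot touches nothing.
It fails at once if the gripper or arm touches the hot lid (contact force between any of the fingers, the arm and lid above 0.5 N).
It fails at once if the lid tips by more than 0.4 rad (angle between lid_loop's own z axis and vertical above 0.4 rad).
It fails at once if the lid or a tin is dropped (falls faster than 1.3 m/s) (linear speed of any of lid, tin1, tin2, tin3, tin4, tin5 above 1.3 m/s).
It fails at once if a bystander is moved by more than 40 mm (distance of any of spray, oil, bowl, mug, paddle, timer from where it was at the start of the episode above 0.04 m).
Of tin1, tin2, tin3, tin4, tin5 only 3 to 4 are there at a start; the rules pass over those that are not, and their reading is None.
At some moment in a run one of tin1, tin2, tin3, tin4, tin5 may be knocked a few centimetres aside while the robot is not near it.
It also fails if it takes over 208 s, if anything falls off the work surface, if the arm or the gripper's body presses on something with over 40 N, if the wrist force passes 120 N, or if a joint passes its speed limit or range.

## Working session

There is one attempt and no reset: what is moved stays moved. The work goes in short steps, Python scripts to look and compute and a tool call to move; the robot and the scene stay as the last step left them, time stands still between calls to the robot, and variables do not carry over. Pictures are saved under pics/ and viewed, at most 14 in all, crops included, and the job is handed in when it is done.

Besides the shell and the picture viewer there is one more tool, called after "Emit:" as name(argument=value, ...), one argument or row to a line, values as JSON. play_rows: Moves the arm, as the interface text tells. Its arguments: {"type":"object","properties":{"offset":{"type":"array","items":{"type":"array","items":{"type":"number"}}},"turn":{"type":"array","items":{"type":"array","items":{"type":"number"}}},"gripper":{"type":"number"},"force":{"type":"number"}},"required":["offset","turn"]}

```bash
ls; mkdir -p pics; cat > h.py <<'E'
import numpy as np, cv2
from scipy.spatial.transform import Rotation as R
from station import ctrl, snapshot
def q2R(q): return R.from_quat([q[1],q[2],q[3],q[0]]).as_matrix()
def pts(s):
    "world point per pixel from depth"
    h,w=s['depth'].shape
    u,v=np.meshgrid(np.arange(w),np.arange(h))
    p=cv2.undistortPoints(np.stack([u,v],-1).reshape(-1,1,2).astype(np.float64),s['mtx'],np.array(s['dist'])).reshape(h,w,2)
    d=s['depth'].astype(float)
    c=np.stack([p[...,0]*d,-p[...,1]*d,-d],-1)
    return c@q2R(s['orientation']).T+np.array(s['origin'])
def ray(s,uv):
    p=cv2.undistortPoints(np.array(uv,float).reshape(-1,1,2),s['mtx'],np.array(s['dist'])).reshape(-1,2)
    c=np.stack([p[:,0],-p[:,1],-np.ones(len(p))],-1)
    return np.array(s['origin']),c@q2R(s['orientation']).T
def onplane(s,uv,z):
    o,d=ray(s,uv); return o+d*((z-o[2])/d[:,2])[:,None]
def st():
    s=ctrl.read_state(); print('t',round(s['t'],2),'pos',np.round(s['position'],1),'q',np.round(s['tool_rot'],4),'F',np.round(s['wrist_force'],1),'w',round(s['width'],3),'g',round(s['grasp_force'],1)); return s
E
python3 - <<'E'
from h import *
import pickle
s=st(); print(np.round(q2R(s['tool_rot']),3))
for n in ['scene','side','wrist']:
    a=snapshot(n); pickle.dump(a,open(n+'0.pkl','wb')); cv2.imwrite(f'pics/{n}0.png',a['image']); print(n,a['origin'],a['orientation'],a['mtx'][0][0] if 1 else 0, (a['depth']>0).mean())
E
```

```text
pics
t 0.0 pos [226.3 582.  221.8] q [-1.000e-04  1.843e-01  9.829e-01 -8.000e-04] F [-0.3  0.2 -0.1] w 0.993 g 0.0
[[-0.932  0.362 -0.   ]
 [ 0.362  0.932 -0.002]
 [-0.    -0.002 -1.   ]]
scene [ 823.10087918 -655.44593081  957.05813469] [0.90764    0.35208744 0.08437574 0.2123789 ] 429.6909640160079 0.9962259928385416
side [-138.6935     -927.52507335  895.46461302] [ 0.84827501  0.45167001 -0.13979641 -0.23849667] 460.9092825040177 0.967376708984375
wrist [158.06144701 609.82463173 384.59483584] [ 0.81735068 -0.11211828 -0.07619657  0.55996556] 317.7567042867975 0.9957834879557291
```

View pics/scene0.png

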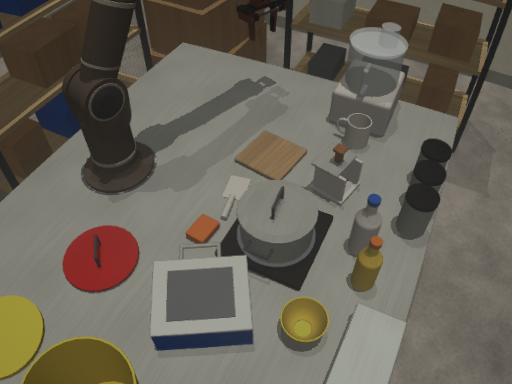

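View pics/side0.png

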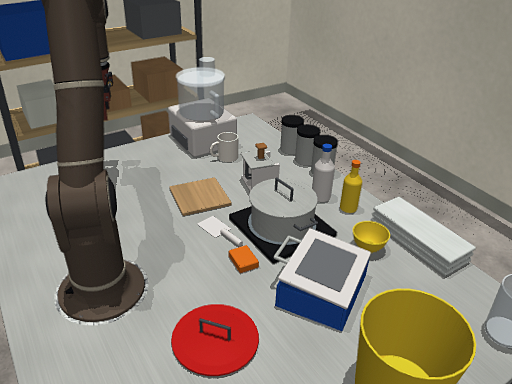

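The scene view shows the carrier at (200,300), pot with lid at (278,225), board at (271,155), rack with lifter at (335,175), and the red decoy at (100,257). The side view agrees. Next I measure from both views.

```bash
cat > m.py <<'E'
from h import *
import pickle
P={n:pickle.load(open(n+'0.pkl','rb')) for n in ['scene','side']}
px={'scene':dict(board=(271,155),lid=(300,222),loop=(280,196),grip=(340,153),carrier=(200,293),handle=(200,248),timer=(203,228),padd=(236,187),oil=(376,243),spray=(374,200),bowl=(304,320),mug=(357,130)),
'side':dict(board=(200,196),lid=(290,205),grip=(261,150),carrier=(325,262),handle=(287,248),timer=(243,259),oil=(356,164))}
for n,s in P.items():
    X=pts(s)
    for k,(u,v) in px[n].items(): print(n,k,np.round(X[v,u]))
clouds=np.concatenate([np.c_[pts(s).reshape(-1,3),s['image'].reshape(-1,3)] for s in P.values()])
np.save('cloud.npy',clouds)
# ortho heightmap 1.25mm/px region x 350..950? colour + save
c=clouds[(clouds[:,2]>-10)&(clouds[:,2]<320)]
c=c[np.argsort(c[:,2])]
W=800;H=600;sc=0.8
u=((-c[:,1]+450)*sc).astype(int); v=((950-c[:,0])*sc).astype(int)
ok=(u>=0)&(u<W)&(v>=0)&(v<H)
im=np.zeros((H,W,3),np.uint8); im[v[ok],u[ok]]=c[ok,3:]
im=cv2.dilate(im,np.ones((2,2)))
cv2.imwrite('pics/ortho.png',im)
E
python3 m.py
```

```text
scene board [423. 243.  17.]
scene lid [631. -37. 119.]
scene loop [557.   5. 134.]
scene grip [647. 201. 156.]
scene carrier [ 503. -303.   97.]
scene handle [ 398. -149.   -0.]
scene timer [ 382. -102.   24.]
scene padd [383.  83.   5.]
scene oil [818. -63. 181.]
scene spray [780.  39. 199.]
scene bowl [ 726. -219.    6.]
scene mug [645. 406.  81.]
side board [415. 234.  13.]
side lid [553. -77. 119.]
side grip [640. 210. 139.]
side carrier [ 503. -299.   94.]
side handle [ 507. -137.   19.]
side timer [ 370. -117.   24.]
side oil [809. -69. 177.]
```

View pics/ortho.png

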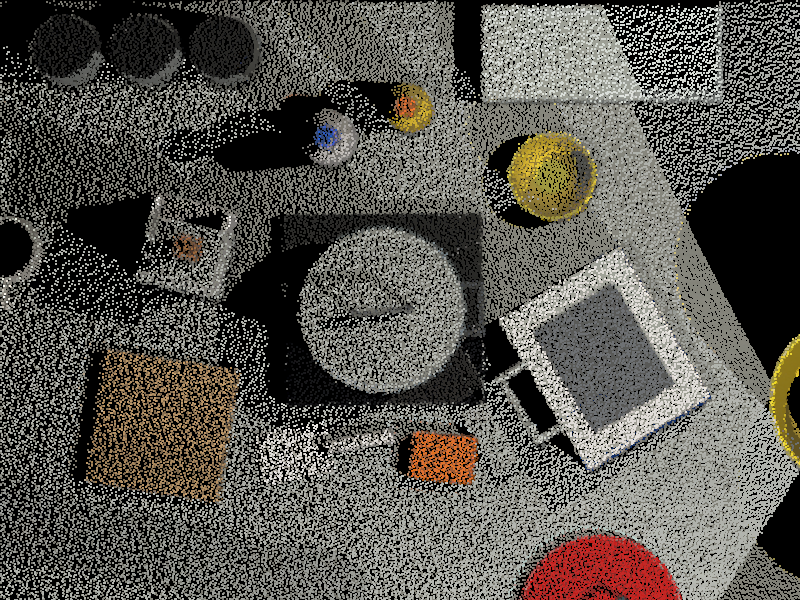

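The ortho view shows the carrier turned about -60° (centre 605,360; handle 525,403), the lid (383,312), rack (188,245) and board (160,425). I now fit these precisely.

```bash
cat > m2.py <<'E'
from h import *
c=np.load('cloud.npy')
N=len(c)//2
src=np.r_[np.zeros(N),np.ones(N)]
def sel(cx,cy,r,z0,z1,src_=None):
    m=(np.hypot(c[:,0]-cx,c[:,1]-cy)<r)&(c[:,2]>z0)&(c[:,2]<z1)
    if src_ is not None: m&=src==src_
    return c[m]
def rect(p,name):
    r=cv2.minAreaRect(p[:,:2].astype(np.float32)); print(name,len(p),'c',np.round(r[0],1),'size',np.round(r[1],1),'ang',round(r[2],1),'zmed',np.round(np.median(p[:,2]),1))
for s in (0,1,None):
    print('src',s)
    b=sel(420,250,125,9,22,s); rect(b,'board')
    l=sel(470+100,-30,150,112,124,s); (cc,rr)=cv2.minEnclosingCircle(l[:,:2].astype(np.float32)); print('lid circ',np.round(cc,1),rr,np.median(l[:,2]))
    l=sel(565,-30,60,140,190,s); rect(l,'loop'); 
    if len(l): print('  z hi',np.percentile(l[:,2],[5,50,90,98]))
    k=sel(500,-306,150,70,110,s); rect(k,'carrierlid+');w=k[k[:,3:].min(1)>140]; rect(w,'white')
    hd=sel(405,-205,75,50,100,s); 
    g=sel(645,217,30,135,200,s); rect(g,'grip'); print(np.percentile(g[:,2],[2,50,98]))
    g=sel(645,217,75,85,112,s); rect(g,'rack/guard')
    g=sel(645,217,30,155,190,s); 
    if len(g): rect(g,'cap')
t=sel(382,-102,50,15,30); rect(t,'timer')
h,e=np.histogram(sel(500,-306,120,60,110)[:,2],bins=25); print(list(zip(e.round(),h)))
h,e=np.histogram(sel(645,217,75,60,190)[:,2],bins=26); print(list(zip(e.round(),h)))
E
python3 m2.py
```

```text
src 0
board 2026 c [417.8 249. ] size [176.  171.5] ang 80.8 zmed 15.8
lid circ [562.1 -24.7] 104.21085357666016 119.65149617759664
loop 107 c [561.8 -25.6] size [ 8.3 78.1] ang 5.1 zmed 165.3
  z hi [145.03624226 165.29875818 167.47822473 168.67596762]
carrierlid+ 7783 c [ 491.7 -287.3] size [220.4 219.3] ang 31.4 zmed 95.3
white 3515 c [ 502.2 -302.8] size [216.2 176.8] ang 31.5 zmed 93.1
grip 142 c [642.2 217.4] size [35.4 32.4] ang 76.9 zmed 158.3
[136.70109487 158.27246346 161.85651413]
rack/guard 833 c [639.5 217.3] size [112.5 109.5] ang 77.8 zmed 108.4
cap 110 c [642.1 217.7] size [35.4 32. ] ang 75.7 zmed 158.8
src 1
board 1415 c [417.4 245.2] size [179.4 171.2] ang 80.7 zmed 13.4
lid circ [561.4 -27.2] 104.73030090332031 117.64211532685783
loop 85 c [562.3 -28.3] size [ 9.9 77.5] ang 4.7 zmed 160.8
  z hi [143.49689935 160.80903238 164.62254864 166.36074415]
carrierlid+ 4775 c [ 492.8 -288.9] size [224.5 218.3] ang 31.0 zmed 94.0
white 2431 c [ 492.8 -288.3] size [223.6 217.5] ang 31.4 zmed 93.3
grip 80 c [640.6 215.6] size [35.9 34.9] ang 85.8 zmed 153.9
[136.58852364 153.
[... 1922 characters left out ...]
83)), (np.float64(84.0), np.int64(73)), (np.float64(88.0), np.int64(75)), (np.float64(92.0), np.int64(60)), (np.float64(95.0), np.int64(57)), (np.float64(99.0), np.int64(89)), (np.float64(103.0), np.int64(366)), (np.float64(107.0), np.int64(584)), (np.float64(111.0), np.int64(89)), (np.float64(115.0), np.int64(15)), (np.float64(119.0), np.int64(12)), (np.float64(123.0), np.int64(19)), (np.float64(127.0), np.int64(16)), (np.float64(131.0), np.int64(13)), (np.float64(135.0), np.int64(15)), (np.float64(139.0), np.int64(14)), (np.float64(142.0), np.int64(5)), (np.float64(146.0), np.int64(6)), (np.float64(150.0), np.int64(33)), (np.float64(154.0), np.int64(71)), (np.float64(158.0), np.int64(79))]
```

```bash
cat > m3.py <<'E'
from h import *
c=np.load('cloud.npy');N=len(c)//2;src=np.r_[np.zeros(N),np.ones(N)]
yaw=np.radians(-58.6);ex=np.array([np.cos(yaw),np.sin(yaw)]);ey=np.array([-ex[1],ex[0]])
C=np.array([502,-303.])
q=(c[:,:2]-C)@np.c_[ex,ey]
for s in (0,1):
    m=(src==s)&(np.abs(q[:,0])<70)&(np.abs(q[:,1])<95)&(c[:,2]>80)&(c[:,2]<110)
    A=np.c_[q[m],np.ones(m.sum())];k=np.linalg.lstsq(A,c[m,2],rcond=None)[0];print('plane',k)
    m=(src==s)&(q[:,0]>-150)&(q[:,0]<100)&(np.abs(q[:,1])<120)&(c[:,2]>60)&(c[:,2]<140)
    m2=m&(np.abs(q[:,1])<50)
    print('x range lid',np.percentile(q[m2,0],[.3,1,99.8]))
    h=m&(q[:,0]<-96)&(np.abs(q[:,1])<80)
    print('handle',h.sum(),'x',np.percentile(q[h,0],[2,50,98]),'y',np.percentile(q[h,1],[2,50,98]),'z',np.percentile(c[h,2],[2,50,98]))
    b=h&(q[:,0]<-110); print('  bar',b.sum(),np.percentile(q[b,0],[5,50,95]),np.percentile(q[b,1],[5,50,95]),np.median(c[b,2]))
    w=(src==s)&(np.abs(q[:,0])<130)&(np.abs(q[:,1])<130)&(c[:,2]>10)&(c[:,2]<62)
    bl=w&(c[:,3]>c[:,5]*1.5)&(c[:,3]>40); print('blue',bl.sum(),np.percentile(q[bl],[1,99],axis=0).round(1))
    m=(src==s)&(np.abs(q)<130).all(1)&(c[:,2]>82)&(c[:,2]<110)&(c[:,3:].min(1)>100)&(q[:,0]>-96)
    print('lid edges',np.percentile(q[m],[.3,99.7],axis=0).round(1))
E
python3 m3.py
```

```text
plane [-9.79732240e-02  1.89348860e-03  9.61226185e+01]
x range lid [-127.09925187 -124.76024745   90.0961017 ]
handle 238 x [-127.89251726 -120.46774228  -97.64372765] y [-47.83120389   2.29128746  50.24723517] z [ 99.52324521 104.37284724 107.81774242]
  bar 193 [-127.43317703 -121.40203033 -113.42787902] [-44.99500735   2.26539352  47.70412667] 104.45366635425592
blue 878 [[  86.6 -104.7]
 [  90.4  105.6]]
lid edges [[ -90.7 -108.7]
 [  89.4  109.1]]
plane [-8.36072385e-02 -2.99610474e-03  9.46286533e+01]
x range lid [-125.20635106 -123.77692903   91.29054717]
handle 163 x [-125.68259998 -117.8985658   -96.82172526] y [-50.55412545  -6.36549821  45.59067298] z [ 95.66421665 102.71285228 106.26360912]
  bar 120 [-125.21902792 -119.54459254 -112.66146508] [-48.68466544  -5.92760643  43.80983795] 103.45819327720415
blue 1212 [[ -85.8 -112.7]
 [  91.5   87.8]]
lid edges [[ -89.2 -110.7]
 [  91.   108.6]]
```

Emit:
play_rows(
  offset=[
    [0, -10, -20],
    [0, -20, 0],
    [0, -20, 0],
    [0, -20, 0],
    [0, -20, 0],
    [0, -20, 0],
    [0, -20, 0],
    [0, 0, 0],
  ],
  turn=[
    [0, 0, 0],
    [0, 0, 0],
    [0, 0, 0],
    [0, 0, 0],
    [0, 0, 0],
    [0, 0, 0],
    [0, 0, 0],
    [0, 0, 0],
  ],
  gripper=1,
  force=20,
)

```text
t: 0.95
position: [178.8, 459.5, 242.7]
tool_rot: [-0.0, 0.184, 0.983, -0.0]
wrist_force: [-0.1, -0.1, -0.0]
width: 0.316
grasp_force: 0.0
```

```bash
cat >> h.py <<'E'
import json,os
def log(): 
    s=ctrl.read_state(); open('log.jsonl','a').write(json.dumps([list(map(float,s['joints'])),list(map(float,s['position'])),list(map(float,s['tool_rot']))])+'\n')
def tool(az,tilt,roll=0):
    """tool z points horizontally to azimuth az, then pitched down by tilt deg (90=down); roll 0: tool y horizontal, tool y az = az+90"""
    a,t=np.radians([az,tilt]); z=np.array([np.cos(a)*np.cos(t),np.sin(a)*np.cos(t),-np.sin(t)]); y=np.array([-np.sin(a),np.cos(a),0]);
    return np.c_[np.cross(y,z),y,z]@R.from_euler('z',roll,degrees=True).as_matrix()
def plan(wps,v=45,w=8,start=None,res=1):
    """wps: (pos,Rm[,v[,w]]); prints rows for play_rows"""
    s=st(); log()
    p=np.array(s['position']) if start is None else np.array(start[0],float); M=q2R(s['tool_rot']) if start is None else start[1]
    rows=[]; 
    for wp in wps:
        P=np.array(wp[0],float);T=wp[1];vv=wp[2] if len(wp)>2 else v; ww=wp[3] if len(wp)>3 else w
        rv=R.from_matrix(M.T@T).as_rotvec(degrees=True)
        n=max(1,int(np.ceil(max(np.linalg.norm(P-p)/vv,np.linalg.norm(rv)/ww)-1e-6)))
        p0,M0=p.copy(),M.copy()
        for i in range(1,n+1):
            Pi=p0+(P-p0)*i/n; Mi=M0@R.from_rotvec(rv*i/n,degrees=True).as_matrix()
            o=np.round(M.T@(Pi-p)/res)*res; t=np.round(R.from_matrix(M.T@Mi).as_rotvec(degrees=True)*2)/2
            rows.append((o,t)); p=p+M@o; M=M@R.from_rotvec(t,degrees=True).as_matrix()
    while len(rows)%8: rows.append((np.zeros(3),np.zeros(3)))
    f=lambda a:'['+','.join('[%g,%g,%g]'%tuple(x+0.) for x in a)+']'
    for i in range(0,len(rows),8): print(f([r[0] for r in rows[i:i+8]]),'\n  ',f([r[1] for r in rows[i:i+8]]))
    print('end',p.round(1))
CY=-58.6; CC=np.array([502,-303,0.]); EX=np.array([np.cos(np.radians(CY)),np.sin(np.radians(CY)),0]); EY=np.array([-EX[1],EX[0],0]); EZ=np.array([0,0,1.])
def car(x,y,z): return CC+x*EX+y*EY+np.array([0,0,z])
E
python3 - <<'E'
from h import *
s=st(); M0=q2R(s['tool_rot']); T45=tool(CY,45); print(T45[:,1]@EY)
plan([((380,200,270),M0@R.from_rotvec([0,0,15],degrees=True).as_matrix()),(car(-190,0,250),tool(CY,90)),(car(-210,0,180),T45,45,7.5),(car(-170,0,115),T45)])
E
```

```text
t 0.95 pos [178.8 459.5 242.7] q [-0.000e+00  1.843e-01  9.829e-01 -4.000e-04] F [-0.1 -0.1 -0. ] w 0.316 g 0.0
1.0
t 0.95 pos [178.8 459.5 242.7] q [-0.000e+00  1.843e-01  9.829e-01 -4.000e-04] F [-0.1 -0.1 -0. ] w 0.316 g 0.0
[[-35,-21,-3],[-36,-20,-4],[-37,-19,-3],[-37,-18,-4],[-37,-16,-3],[-38,-15,-3],[-39,-14,-4],[-39,-12,-3]] 
   [[0,0,2],[0,0,1.5],[0,0,2],[0,0,2],[0,0,2],[0,0,2],[0,0,1.5],[0,0,2]]
[[-28,-33,3],[-29,-31,2],[-30,-30,3],[-32,-28,2],[-34,-27,3],[-34,-25,2],[-36,-23,3],[-37,-22,2]] 
   [[0,0,3],[0,0,2.5],[0,0,3],[0,0,2.5],[0,0,3],[0,0,3],[0,0,2.5],[0,0,3]]
[[3,0,12],[5,0,11],[6,0,10],[8,0,10],[9,0,8],[10,0,7],[9,0,37],[8,0,38]] 
   [[0,-7.5,0],[0,-7.5,0],[0,-7.5,0],[0,-7.5,0],[0,-7.5,0],[0,-7.5,0],[0,0,0],[0,0,0]]
end [ 413.4 -158.4  115. ]
```

Emit:
play_rows(
  offset=[
    [-35, -21, -3],
    [-36, -20, -4],
    [-37, -19, -3],
    [-37, -18, -4],
    [-37, -16, -3],
    [-38, -15, -3],
    [-39, -14, -4],
    [-39, -12, -3],
  ],
  turn=[
    [0, 0, 2],
    [0, 0, 1.5],
    [0, 0, 2],
    [0, 0, 2],
    [0, 0, 2],
    [0, 0, 2],
    [0, 0, 1.5],
    [0, 0, 2],
  ],
)

```text
t: 1.75
position: [382.2, 201.1, 270.1]
tool_rot: [0.0, 0.312, 0.95, 0.0]
wrist_force: [1.2, 1.7, -0.6]
width: 0.005
grasp_force: 0.0
```

```bash
python3 -c "
from h import *
log();print(np.round(st()['joints'],3))"
```

```text
t 1.75 pos [382.2 201.1 270.1] q [4.000e-04 3.116e-01 9.502e-01 4.000e-04] F [ 1.2  1.7 -0.6] w 0.005 g 0.0
[-0.879  0.018  0.289  1.983 -0.005  1.14   0.35 ]
```

Emit:
play_rows(
  offset=[
    [-28, -33, 3],
    [-29, -31, 2],
    [-30, -30, 3],
    [-32, -28, 2],
    [-34, -27, 3],
    [-34, -25, 2],
    [-36, -23, 3],
    [-37, -22, 2],
  ],
  turn=[
    [0, 0, 3],
    [0, 0, 2.5],
    [0, 0, 3],
    [0, 0, 2.5],
    [0, 0, 3],
    [0, 0, 3],
    [0, 0, 2.5],
    [0, 0, 3],
  ],
)

```text
t: 2.55
position: [404.1, -141.1, 250.0]
tool_rot: [0.001, 0.491, 0.871, 0.0]
wrist_force: [-0.3, 0.3, 0.4]
width: 0.003
grasp_force: 0.0
```

```bash
python3 -c "
from h import *
log();print(np.round(st()['joints'],3));T45=tool(CY,45);plan([(car(-210,0,180),T45,45,7.5),(car(-170,0,115),T45)])"
```

```text
t 2.55 pos [ 404.1 -141.1  250. ] q [8.000e-04 4.912e-01 8.711e-01 1.000e-04] F [-0.3  0.3  0.4] w 0.003 g 0.0
[-0.482  0.012  0.728  2.041 -0.009  1.09   0.794]
t 2.55 pos [ 404.1 -141.1  250. ] q [8.000e-04 4.912e-01 8.711e-01 1.000e-04] F [-0.3  0.3  0.4] w 0.003 g 0.0
[[3,0,12],[5,0,11],[7,0,10],[7,-1,9],[9,0,9],[10,0,7],[9,0,37],[9,0,37]] 
   [[0,-7.5,0],[0,-7.5,0],[0,-7.5,0],[0,-7.5,0],[0,-7.5,0],[0,-7.5,0],[0,0,0],[0,0,0]]
end [ 413.3 -157.9  115. ]
```

Emit:
play_rows(
  offset=[
    [3, 0, 12],
    [5, 0, 11],
    [7, 0, 10],
    [7, -1, 9],
    [9, 0, 9],
    [10, 0, 7],
    [9, 0, 37],
    [9, 0, 37],
  ],
  turn=[
    [0, -7.5, 0],
    [0, -7.5, 0],
    [0, -7.5, 0],
    [0, -7.5, 0],
    [0, -7.5, 0],
    [0, -7.5, 0],
    [0, 0, 0],
    [0, 0, 0],
  ],
)

```text
t: 3.35
position: [405.1, -151.3, 118.9]
tool_rot: [0.275, 0.466, 0.825, -0.166]
wrist_force: [2.1, -0.8, 0.6]
width: 0.005
grasp_force: 0.0
```

```bash
cat > arc.py <<'E'
from h import *
log();print(np.round(st()['joints'],3))
def T(th,extra=0):
    t=np.radians(max(45,np.degrees(th)));t=min(t,np.pi/2)
    b=np.array([90,75])+215*np.array([-np.cos(th),np.sin(th)])+6*np.array([np.sin(th),np.cos(th)])
    p=b+19*np.array([np.cos(t),-np.sin(t)])+(-15+extra)*np.array([np.sin(t),np.cos(t)])
    return car(p[0],0,p[1]),tool(CY,np.degrees(t))
w=[(car(-130,0,66),tool(CY,45),25)]+[T(th)+(20,6) for th in np.linspace(.1,1.6,15)]+[T(1.6,12)]
plan(w)
E
python3 arc.py
```

```text
t 3.35 pos [ 405.1 -151.3  118.9] q [ 0.2746  0.4658  0.8247 -0.1656] F [ 2.1 -0.8  0.6] w 0.005 g 0.0
[-0.574  0.178  0.315  2.518  1.177  0.63  -0.767]
t 3.35 pos [ 405.1 -151.3  118.9] q [ 0.2746  0.4658  0.8247 -0.1656] F [ 2.1 -0.8  0.6] w 0.005 g 0.0
[[-3,2,24],[-1,1,24],[0,1,25],[-16,0,-3],[-9,0,-6],[-10,0,-7],[-10,0,-5],[-10,0,-6]] 
   [[-0.5,-2.5,0],[-0.5,-2.5,0],[0,-2.5,0],[0,0,0],[0,0,0],[0,0,0],[0,0,0],[0,0,0]]
[[-11,0,-4],[-10,0,-4],[-11,0,-3],[-11,0,-4],[-12,0,-2],[-11,0,-2],[-12,0,-1],[-11,0,-1]] 
   [[0,0,0],[0,0,0],[0,0,0],[0,0,0],[0,0,0],[0,0,0],[0,0,0],[0,0,0]]
[[-11,0,0],[-11,0,0],[-10,0,0],[-11,0,-1],[-10,0,0],[-11,0,0],[-10,0,0],[-11,0,0]] 
   [[0,2,0],[0,1.5,0],[0,3,0],[0,3,0],[0,3,0],[0,3.5,0],[0,3,0],[0,3,0]]
[[-10,0,0],[-11,0,-1],[-10,0,0],[-11,0,0],[-10,0,0],[-11,0,-1],[-11,0,1],[-11,0,0]] 
   [[0,3,0],[0,3,0],[0,3,0],[0,3.5,0],[0,3,0],[0,3,0],[0,2,0],[0,2.5,0]]
[[-12,0,0],[0,0,0],[0,0,0],[0,0,0],[0,0,0],[0,0,0],[0,0,0],[0,0,0]] 
   [[0,0,0],[0,0,0],[0,0,0],[0,0,0],[0,0,0],[0,0,0],[0,0,0],[0,0,0]]
end [ 554.2 -388.   270.4]
```

Emit:
play_rows(
  offset=[
    [-3, 2, 12],
    [-1, 1, 12],
    [0, 1, 12],
    [0, 0, 13],
    [0, 0, 12],
    [0, 0, 12],
    [0, 0, 0],
    [0, 0, 0],
  ],
  turn=[
    [-0.5, -2.5, 0],
    [-0.5, -2.5, 0],
    [0, -2.5, 0],
    [0, 0, 0],
    [0, 0, 0],
    [0, 0, 0],
    [0, 0, 0],
    [0, 0, 0],
  ],
)

```text
t: 4.15
position: [428.5, -194.3, 72.6]
tool_rot: [0.32, 0.455, 0.809, -0.192]
wrist_force: [0.3, -0.6, 0.2]
width: 0.008
grasp_force: 0.0
```

```bash
python3 arc.py
```

```text
t 4.15 pos [ 428.5 -194.3   72.6] q [ 0.3195  0.4546  0.8089 -0.1918] F [ 0.3 -0.6  0.2] w 0.008 g 0.0
[-0.17   0.404 -0.067  2.528  1.635  0.753 -1.234]
t 4.15 pos [ 428.5 -194.3   72.6] q [ 0.3195  0.4546  0.8089 -0.1918] F [ 0.3 -0.6  0.2] w 0.008 g 0.0
[[4,6,5],[-16,0,-2],[-9,0,-6],[-10,0,-7],[-10,0,-5],[-10,0,-6],[-11,0,-4],[-10,0,-4]] 
   [[-1,-1.5,0.5],[0,0,0],[0,0,0],[0,0,0],[0,0,0],[0,0,0],[0,0,0],[0,0,0]]
[[-11,0,-3],[-12,0,-3],[-11,0,-2],[-11,0,-2],[-12,0,-1],[-11,0,-1],[-11,0,0],[-11,0,0]] 
   [[0,0,0],[0,0,0],[0,0,0],[0,0,0],[0,0,0],[0,0,0],[0,2,0],[0,2,0]]
[[-11,0,0],[-10,0,-1],[-11,0,0],[-10,0,0],[-11,0,0],[-10,0,0],[-11,0,0],[-10,0,-1]] 
   [[0,3,0],[0,3,0],[0,3,0],[0,3,0],[0,3,0],[0,3.5,0],[0,3,0],[0,3,0]]
[[-11,0,0],[-10,1,0],[-11,0,0],[-10,0,0],[-11,0,0],[-11,0,0],[-12,0,0],[0,0,0]] 
   [[0,3,0],[0,3,0],[0,3,0],[0,3.5,0],[0,2,0],[0,2,0],[0,0,0],[0,0,0]]
end [ 554.2 -387.9  270.6]
```

Emit:
play_rows(
  offset=[
    [4, 6, 5],
    [-16, 0, -2],
    [-9, 0, -6],
    [-10, 0, -7],
    [-10, 0, -5],
    [-10, 0, -6],
    [-11, 0, -4],
    [-10, 0, -4],
  ],
  turn=[
    [-1, -1.5, 0.5],
    [0, 0, 0],
    [0, 0, 0],
    [0, 0, 0],
    [0, 0, 0],
    [0, 0, 0],
    [0, 0, 0],
    [0, 0, 0],
  ],
)

```text
t: 4.95
position: [448.8, -215.2, 144.4]
tool_rot: [0.335, 0.452, 0.805, -0.188]
wrist_force: [-1.7, 2.9, -1.6]
width: 0.005
grasp_force: 1.9
```

```bash
python3 -c "
from h import *
log();print(np.round(st()['joints'],3))
a=snapshot('side');cv2.imwrite('pics/s1.png',cv2.resize(a['image'][160:384,200:440],None,fx=2,fy=2))"
```

```text
t 4.95 pos [ 448.8 -215.2  144.4] q [ 0.3348  0.452   0.8052 -0.1878] F [-1.7  2.9 -1.6] w 0.005 g 1.9
[-0.089  0.22  -0.078  2.469  1.474  0.738 -0.913]
```

View pics/s1.png

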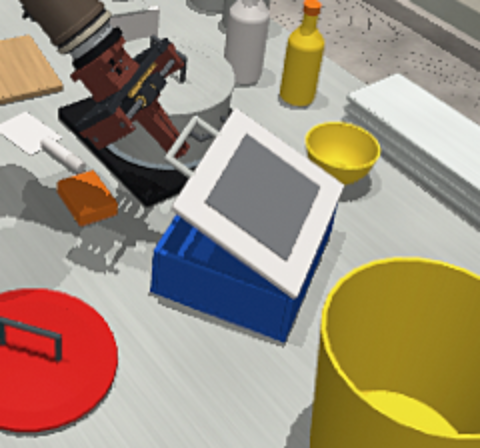

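The picture shows the finger under the handle (190,150) with the lid rising. I continue the arc.

Emit:
play_rows(
  offset=[
    [-11, 0, -3],
    [-12, 0, -3],
    [-11, 0, -2],
    [-11, 0, -2],
    [-12, 0, -1],
    [-11, 0, -1],
    [-11, 0, 0],
    [-11, 0, 0],
  ],
  turn=[
    [0, 0, 0],
    [0, 0, 0],
    [0, 0, 0],
    [0, 0, 0],
    [0, 0, 0],
    [0, 0, 0],
    [0, 2, 0],
    [0, 2, 0],
  ],
)

```text
t: 5.8
position: [477.4, -262.6, 216.2]
tool_rot: [0.306, 0.458, 0.816, -0.172]
wrist_force: [-2.9, 0.9, -2.7]
width: 0.005
grasp_force: 1.4
```

Emit:
play_rows(
  offset=[
    [-11, 0, 0],
    [-10, 0, -1],
    [-11, 0, 0],
    [-10, 0, 0],
    [-11, 0, 0],
    [-10, 0, 0],
    [-11, 0, 0],
    [-10, 0, -1],
  ],
  turn=[
    [0, 3, 0],
    [0, 3, 0],
    [0, 3, 0],
    [0, 3, 0],
    [0, 3, 0],
    [0, 3.5, 0],
    [0, 3, 0],
    [0, 3, 0],
  ],
)

```text
t: 6.6
position: [514.3, -322.9, 260.6]
tool_rot: [0.125, 0.485, 0.863, -0.07]
wrist_force: [-1.9, 1.0, -2.7]
width: 0.008
grasp_force: 1.1
```

```bash
python3 - <<'E'
exec(open('arc.py').read().split('w=[')[0])
s=ctrl.read_state(); d=np.array(s['position'])-CC; print('car',d@EX,d@EY,d[2])
plan([T(th)+(20,6) for th in (1.25,1.35,1.45,1.55,1.6)]+[T(1.6,12)])
E
```

```text
t 6.6 pos [ 514.3 -322.9  260.6] q [ 0.1253  0.4848  0.8628 -0.0704] F [-1.9  1.  -2.7] w 0.008 g 1.1
[0.325 0.206 0.064 1.827 0.204 0.885 0.821]
car 23.408257246348395 0.11620594016664187 260.6210340742489
t 6.6 pos [ 514.3 -322.9  260.6] q [ 0.1253  0.4848  0.8628 -0.0704] F [-1.9  1.  -2.7] w 0.008 g 1.1
[[4,0,1],[-19,0,0],[-20,0,0],[-20,0,1],[-10,0,0],[-12,0,0],[0,0,0],[0,0,0]] 
   [[0,-2,0],[0,6,0],[0,5.5,0],[0,6,0],[0,1,0],[0,0,0],[0,0,0],[0,0,0]]
end [ 553.8 -387.8  270.5]
```

Emit:
play_rows(
  offset=[
    [-10, 0, 0],
    [-10, 0, 0],
    [-15, 0, 0],
    [-15, 0, 0],
    [-10, 0, 0],
    [-10, 0, 0],
    [-6, 0, 0],
    [0, 0, 0],
  ],
  turn=[
    [0, 3, 0],
    [0, 3, 0],
    [0, 4, 0],
    [0, 4, 0],
    [0, 3, 0],
    [0, 0, 0],
    [0, 0, 0],
    [0, 0, 0],
  ],
)

```text
t: 7.4
position: [546.8, -376.6, 270.9]
tool_rot: [-0.015, 0.488, 0.873, 0.005]
wrist_force: [-35.2, 35.9, 24.6]
width: 0.003
grasp_force: 24.9
```

```bash
python3 - <<'E'
from h import *
log();s=st();print(np.round(s['joints'],3)); d=np.array(s['position'])-CC; print('car',d@EX,d@EY,d[2])
a=snapshot('side');cv2.imwrite('pics/s2.png',a['image']); X=pts(a)
q=(X-CC); x=q@EX;y=q@EY;z=q[...,2]
m=(np.abs(y)<105)&(x>30)&(x<160)&(z>100)&(z<250)&(a['image'].min(-1)>100)
A=np.c_[z[m],y[m],np.ones(m.sum())];print(m.sum(),np.linalg.lstsq(A,x[m],rcond=None)[0])
E
```

```text
t 7.4 pos [ 546.8 -376.6  270.9] q [-0.0146  0.4883  0.8725  0.0053] F [-35.2  35.9  24.6] w 0.003 g 24.9
[ 0.491  0.465  0.067  1.402 -0.041  1.305  1.113]
car 86.13391644116673 -0.06943229821033622 270.9371296367248
128 [2.62753374e-02 5.85468036e-03 1.00718476e+02]
```

View pics/s2.png

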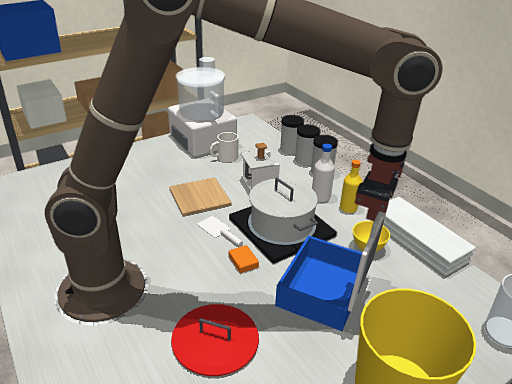

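The picture shows the carrier lid upright at (370,270), with the finger pressing it against its stop. I back off, then fit the kinematics from the logged states to plan the sideways grasp of the lifter.

Emit:
play_rows(
  offset=[
    [20, 0, 0],
    [30, 0, -20],
    [30, 0, -20],
    [0, 0, 0],
    [0, 0, 0],
    [0, 0, 0],
    [0, 0, 0],
    [0, 0, 0],
  ],
  turn=[
    [0, 0, 0],
    [0, 3, 0],
    [0, 5, 0],
    [0, 0, 0],
    [0, 0, 0],
    [0, 0, 0],
    [0, 0, 0],
    [0, 0, 0],
  ],
  gripper=-1,
)

```text
t: 8.25
position: [512.2, -321.2, 311.9]
tool_rot: [-0.063, 0.489, 0.869, 0.035]
wrist_force: [0.0, -0.3, 0.4]
width: 0.697
grasp_force: 0.0
```

```bash
cat > fk.py <<'E'
from h import *
import itertools
from scipy.optimize import least_squares
D=[json.loads(l) for l in open('log.jsonl')]
D=[d for i,d in enumerate(D) if i==0 or d!=D[i-1]]
Q=np.array([d[0] for d in D]);P=np.array([d[1] for d in D]);RR=np.array([q2R(d[2]) for d in D])
AX=[2,1,2,1,2,1,2]
def rots(q,sg):
    out=[];M=np.eye(3)
    for i in range(7):
        v=np.zeros(3);v[AX[i]]=sg[i]*q[i]; M=M@R.from_rotvec(v).as_matrix(); out.append(M)
    return out
def fit():
    best=None
    for sg in itertools.product([1,-1],repeat=7):
        if sg[1]<0: continue   # flip symmetry
        E=np.array([rots(q,sg)[-1].T@r for q,r in zip(Q,RR)]); m=R.from_matrix(E).mean(); e=np.degrees((R.from_matrix(E)*m.inv()).magnitude()).mean() if 0 else np.degrees((m.inv()*R.from_matrix(E)).magnitude().mean())
        if best is None or e<best[0]: best=(e,sg,m.as_matrix())
    e,sg,R0=best
    # base rotation freedom about z handled by R0 only; also try base yaw
    A=[];b=[]
    for q,p in zip(Q,P):
        Ms=[np.eye(3)]+rots(q,sg)
        A.append(np.hstack(Ms));b.append(p)
    A=np.vstack(A);b=np.concatenate(b)
    lam=1e-3
    x=np.linalg.solve(A.T@A+lam*np.eye(24),A.T@b); 
    return e,sg,R0,x.reshape(8,3),np.abs(A@x-b).max()
if __name__=='__main__':
    print(len(Q)); e,sg,R0,x,r=fit(); print(e,sg,R0.round(3),'\n',x.round(1),r)
    s=ctrl.read_state();print(np.round(s['joints'],3))
E
python3 -c "
from h import *
log();st()"; python3 fk.py
```

```text
t 8.25 pos [ 512.2 -321.2  311.9] q [-0.0631  0.4893  0.8691  0.0347] F [ 0.  -0.3  0.4] w 0.697 g 0.0
9
3.2211214729046725e-14 (-1, 1, -1, 1, -1, 1, -1) [[ 0. -1. -0.]
 [ 1.  0. -0.]
 [ 0. -0.  1.]] 
 [[-10.9  -7.2 136.9]
 [  2.1 -10.2 136.9]
 [  5.5 -10.2 256.7]
 [ -2.6 -14.7 256.7]
 [-10.  -14.7 223. ]
 [ -1.5   2.7 223. ]
 [  5.1   2.7 171. ]
 [-14.5 -11.  171. ]] 1.4823883995084088
[ 0.485  0.403  0.052  1.409 -0.088  1.459  1.095]
```

```bash
cat > ik.py <<'E'
from fk import *
e_,sg,R0,LX,_=fit()
LO=np.array([-2.95,-.29,-1.47,.14,-1.03,.13,-2.86]);HI=np.array([2.95,1.99,1.44,2.54,4.17,1.85,2.86])
def FK(q):
    Ms=[np.eye(3)]+rots(q,sg); pts_=np.cumsum([M@l for M,l in zip(Ms,LX)],0); return pts_,Ms[-1]@R0
def IK(p,T,q0):
    def f(q):
        a,M=FK(q); return np.r_[(a[-1]-p)/100,R.from_matrix(M.T@T).as_rotvec()*3,(q-q0)*1e-3]
    s=least_squares(f,np.clip(q0,LO+.06,HI-.06),bounds=(LO+.05,HI-.05)); a,M=FK(s.x)
    return s.x,np.linalg.norm(a[-1]-p),np.degrees(np.linalg.norm(R.from_matrix(M.T@T).as_rotvec())),a
E
cat > q1.py <<'E'
from ik import *
rng=np.random.default_rng(0)
G=dict(rack=((641.5,216,128),-12.3),pot=((562,-26.5,252),4.9),board=((417,247,163),-12))
for n,(g,yaw) in G.items():
  for rel in (0,90,-90) if n!='board' else (0,30,60,90,-30,-60,-90):
    for tilt in (20,):
        T=tool(yaw+rel,tilt); p=np.array(g)+17*T[:,2]; sols=[]
        for k in range(25):
            q,ep,er,a=IK(p,T,rng.uniform(LO+.1,HI-.1))
            if ep<2 and er<1 and not any(np.abs(q-s[0]).max()<.25 for s in sols): sols.append((q,a))
        print(n,rel,tilt,len(sols)); 
        for q,a in sols[:3]: print('   ',q.round(2),'elbow',a[3].round(),'wrist',a[5].round())
E
time python3 q1.py
```

```text
rack 0 20 6
    [ 0.07  1.1  -1.14  2.17  2.31  1.8  -0.78] elbow [454. -68. 491.] wrist [337. 273. 227.]
    [-1.65  1.55  1.35  2.26  3.46  0.42  2.81] elbow [-32. 508. 296.] wrist [335. 262. 228.]
    [-0.25  0.82 -0.67  2.18  2.13  1.48 -1.09] elbow [371.  58. 615.] wrist [336. 273. 226.]
rack 90 20 3
    [ 0.78  1.22 -1.15  1.76 -0.42  0.49 -2.81] elbow [ 317. -374.  432.] wrist [593. -91. 225.]
    [ 0.62  1.03 -0.84  1.78 -0.98  0.65 -2.37] elbow [ 335. -296.  527.] wrist [591. -91. 224.]
    [ 0.73  1.14 -1.02  1.77 -0.69  0.54 -2.59] elbow [ 324. -345.  475.] wrist [592. -91. 224.]
rack -90 20 0
pot 0 20 0
pot 90 20 3
    [ 0.49  0.77 -0.12  1.55 -0.92  1.62 -2.31] elbow [ 291. -210.  640.] wrist [ 604. -335.  348.]
    [ 1.02  1.03 -1.07  1.51 -0.34  1.32 -2.81] elbow [ 202. -407.  522.] wrist [ 607. -334.  349.]
    [ 0.88  0.9  -0.77  1.52 -0.57  1.4  -2.61] elbow [ 227. -346.  583.] wrist [ 606. -335.  348.]
pot -90 20 6
    [-1.32  1.24  1.39  1.82  0.03  1.   -0.08] elbow [128. 457. 451.] wrist [526. 280. 355.]
    [-0.27  0.68 -0.43  1.78  1.11  1.8  -1.05] elbow [318
[... 706 characters left out ...]
3  1.8  -1.38] elbow [288. 220. 628.] wrist [179. 447. 260.]
    [-2.02  1.1   1.09  2.13  0.36  0.75 -0.56] elbow [-186.  414.  515.] wrist [181. 448. 263.]
board -60 20 4
    [-0.9   0.83 -0.3   1.73  0.83  1.8  -1.29] elbow [255. 275. 615.] wrist [311. 539. 260.]
    [-1.51  0.92  0.59  1.76  0.45  1.42 -0.87] elbow [ 47. 396. 591.] wrist [313. 539. 262.]
    [-1.14  0.81  0.04  1.74  0.71  1.64 -1.15] elbow [178. 320. 626.] wrist [312. 539. 260.]
board -90 20 2
    [-1.5   1.36  1.22  1.46 -0.18  1.75 -0.42] elbow [ 48. 492. 390.] wrist [473. 551. 264.]
    [-1.29  1.06  0.65  1.45  0.16  1.78 -0.86] elbow [143. 414. 530.] wrist [473. 552. 262.]
real	0m26.325s
user	0m26.860s
sys	0m0.048s
```

```bash
cat > q2.py <<'E'
from ik import *
rng=np.random.default_rng(1)
def run(n,g,az,tilt,s=13,K=12):
    T=tool(az,tilt); p=np.array(g)+s*T[:,2]; sols=[]
    for k in range(K):
        q,ep,er,a=IK(p,T,rng.uniform([-1.5,0,-1.2,2,.5,.5,-2],[.5,1.2,1.2,2.5,3,1.8,1]))
        if ep<2 and er<1 and not any(np.abs(q-s[0]).max()<.3 for s in sols): sols.append((q,a))
    print(n,az,tilt,len(sols))
    for q,a in sols[:3]: print('   ',q.round(2),'elbow',a[3].round(),'wrist',a[5].round())
for tilt in (25,30):
    for a in (-20,-10,5,25,35): run('pot',(562,-26.5,252),a,tilt)
    run('rack',(641.5,216,128),-12.3,tilt)
    for a in (-12,-30): run('board',(417,247,163),a,tilt)
E
python3 q2.py
```

```text
pot -20 25 2
    [ 0.41  0.28 -0.94  2.49  2.06  1.04 -0.98] elbow [121. -99. 763.] wrist [273.  69. 379.]
    [ 0.76  0.53 -1.42  2.47  2.03  1.3  -0.77] elbow [ 174. -219.  706.] wrist [274.  69. 380.]
pot -10 25 0
pot 5 25 0
pot 25 25 2
    [ 0.71  0.27 -0.43  2.42  4.12  0.74 -1.93] elbow [  78. -129.  766.] wrist [ 291. -168.  376.]
    [ 1.46  0.66 -1.42  2.38  3.51  0.29 -1.13] elbow [   0. -339.  669.] wrist [ 290. -164.  378.]
pot 35 25 0
rack -12.3 25 4
    [-0.48  0.68 -0.37  2.19  2.02  1.18 -1.16] elbow [297. 115. 669.] wrist [342. 271. 254.]
    [-0.19  0.78 -0.74  2.18  2.07  1.39 -1.01] elbow [361.  31. 630.] wrist [342. 271. 254.]
    [-0.95  0.67  0.21  2.22  2.02  0.89 -1.38] elbow [204. 234. 676.] wrist [341. 270. 253.]
board -12 25 4
    [-1.17  0.49 -0.18  2.47  1.53  1.22 -1.37] elbow [119. 207. 725.] wrist [117. 300. 288.]
    [-0.74  0.57 -0.7   2.45  1.56  1.49 -1.34] elbow [227. 163. 698.] wrist [117. 300. 288.]
    [-0.49  0.71 -1.01  2.44  1.6   1.71 -1.3 ] elbow [311. 131. 653.] wrist [117. 300. 288.]
board -30 25 3
    [-1.43  0.56  0.15  2.27  1.16  1.
[... 1360 characters left out ...]
. 268. 279.]
    [-0.09  0.77 -0.86  2.15  2.01  1.34 -0.9 ] elbow [361.  -6. 632.] wrist [355. 269. 281.]
board -12 30 4
    [-1.41  0.42  0.15  2.48  1.49  0.99 -1.27] elbow [ 57. 195. 743.] wrist [129. 298. 314.]
    [-1.13  0.41 -0.18  2.46  1.5   1.12 -1.26] elbow [111. 171. 742.] wrist [129. 298. 314.]
    [-0.39  0.66 -1.09  2.43  1.58  1.63 -1.21] elbow [308.  91. 668.] wrist [129. 298. 315.]
board -30 30 3
    [-0.99  0.51 -0.34  2.25  1.22  1.33 -1.2 ] elbow [161. 192. 717.] wrist [159. 384. 315.]
    [-0.56  0.67 -0.9   2.22  1.33  1.65 -1.26] elbow [287. 143. 668.] wrist [158. 384. 314.]
    [-1.25  0.49 -0.02  2.26  1.16  1.18 -1.16] elbow [100. 218. 725.] wrist [159. 384. 315.]
```

```bash
cat > q3.py <<'E'
from ik import *
s=ctrl.read_state(); q=np.array(s['joints'])
G=np.array([641.5,216.2,128]); TR=tool(-12.3,26); pre=G+[0,0,-2.5]+(13-95)*TR[:,2]
W=[((470,-150,400),tool(-58.6,90)),((450,50,400),tool(-58.6,80)),((450,120,380),tool(-55,40)),((480,200,320),tool(-30,28)),(pre+[0,0,60],TR),(pre,TR),(pre+95*TR[:,2],TR)]
for p,T in W:
    q,ep,er,a=IK(np.array(p,float),T,q); print(np.round(p),q.round(2),round(ep,1),round(er,1))
plan([w+(40,8) for w in W[:5]])
E
python3 q3.py
```

```text
[ 470 -150  400] [ 0.29  0.08 -0.1   1.62  0.01  1.45  0.74] 0.0 0.0
[450  50 400] [ 0.03 -0.02 -0.38  1.73  0.17  1.4   0.16] 0.0 0.0
[450 120 380] [-0.42  0.13 -0.6   1.93  0.85  1.57 -0.62] 0.0 0.0
[480 200 320] [-0.54  0.23 -0.67  2.16  1.22  1.43 -0.79] 0.0 0.0
[569. 232. 221.] [-0.43  0.43 -0.62  2.27  1.74  1.22 -0.97] 0.0 0.0
[569. 232. 161.] [-0.46  0.57 -0.59  2.3   1.84  1.3  -1.11] 0.0 0.0
[653. 214. 120.] [-0.37  0.7  -0.5   2.18  2.02  1.23 -1.1 ] 0.0 0.0
t 8.25 pos [ 512.2 -321.2  311.9] q [-0.0631  0.4893  0.8691  0.0347] F [ 0.  -0.3  0.4] w 0.697 g 0.0
[[36,11,-13],[35,10,-13],[35,11,-15],[35,10,-16],[34,11,-16],[30,14,0],[30,15,-1],[31,14,-2]] 
   [[0,-1.5,0],[0,-2,0],[0,-1.5,0],[0,-1.5,0],[0,-2,0],[0,-1.5,0],[0,-2,0],[0,-1.5,0]]
[[30,14,-3],[30,15,-4],[30,14,-4],[12,7,2],[13,8,0],[12,7,-2],[12,8,-3],[11,8,-5]] 
   [[0,-1.5,0],[0,-1.5,0],[0,-2,0],[-0.5,-8,-0.5],[-0.5,-8,-1],[0,-8,-0.5],[-0.5,-8,-0.5],[-0.5,-7.5,-1]]
[[19,18,1],[18,19,1],[18,19,2],[16,21,3],[14,18,25],[14,17,26],[14,15,27],[13,14,28]] 
   [[-5,-3,-3.5],[-5.5,-3,-3.5],[-5,-3,-3.5],[-5,-3,-3.5],[-4,-0.5,-2],[-4,-0.5,-2],[-4,-0.5,-2],[-4,-0.5,-2]]
end [569.  231.5 221.7]
```

Emit:
play_rows(
  offset=[
    [36, 11, -13],
    [35, 10, -13],
    [35, 11, -15],
    [35, 10, -16],
    [34, 11, -16],
    [30, 14, 0],
    [30, 15, -1],
    [31, 14, -2],
  ],
  turn=[
    [0, -1.5, 0],
    [0, -2, 0],
    [0, -1.5, 0],
    [0, -1.5, 0],
    [0, -2, 0],
    [0, -1.5, 0],
    [0, -2, 0],
    [0, -1.5, 0],
  ],
)

```text
t: 9.05
position: [459.6, -48.3, 400.6]
tool_rot: [0.041, 0.49, 0.87, -0.023]
wrist_force: [1.5, 0.5, 0.5]
width: 1.0
grasp_force: 0.0
```

Emit:
play_rows(
  offset=[
    [30, 14, -3],
    [30, 15, -4],
    [30, 14, -4],
    [12, 7, 2],
    [13, 8, 0],
    [12, 7, -2],
    [12, 8, -3],
    [11, 8, -5],
  ],
  turn=[
    [0, -1.5, 0],
    [0, -1.5, 0],
    [0, -2, 0],
    [-0.5, -8, -0.5],
    [-0.5, -8, -1],
    [0, -8, -0.5],
    [-0.5, -8, -0.5],
    [-0.5, -7.5, -1],
  ],
)

```text
t: 9.85
position: [450.2, 121.5, 382.0]
tool_rot: [0.376, 0.416, 0.805, -0.194]
wrist_force: [0.2, -1.0, -0.3]
width: 1.0
grasp_force: 0.0
```

```bash
cat > q4.py <<'E'
from ik import *
s=ctrl.read_state(); q=np.array(s['joints']);print(q.round(2))
G=np.array([641.5,216.2,128]); TR=tool(-12.3,26); pre=G+[0,0,-2.5]+(13-95)*TR[:,2]
W=[((480,200,320),tool(-30,28)),(pre+[0,0,60],TR)]
for p,T in W:
    q,ep,er,a=IK(np.array(p,float),T,q); print(np.round(p),q.round(2),round(ep,1),round(er,1))
plan([w+(40,8) for w in W])
E
python3 q4.py
```

```text
[-0.37  0.14 -0.66  1.92  0.86  1.59 -0.63]
[480 200 320] [-0.49  0.24 -0.73  2.16  1.23  1.44 -0.79] 0.0 0.0
[569. 232. 221.] [-0.39  0.44 -0.67  2.27  1.74  1.24 -0.96] 0.0 0.0
t 9.85 pos [450.2 121.5 382. ] q [ 0.3765  0.4165  0.8045 -0.1937] F [ 0.2 -1.  -0.3] w 1.0 g 0.0
[[19,17,1],[19,19,2],[17,19,2],[16,20,3],[14,18,25],[15,17,27],[13,16,27],[14,14,28]] 
   [[-5,-3,-3.5],[-5,-3,-3.5],[-5.5,-3,-3.5],[-5,-2.5,-3.5],[-4,-0.5,-2],[-4,-0.5,-2],[-4,-0.5,-2],[-3.5,-0.5,-2]]
end [569.2 232.3 221.4]
```

My kinematic model tracks the controller. I go on to the position above the pre-grasp, then look with the wrist camera.

Emit:
play_rows(
  offset=[
    [19, 17, 1],
    [19, 19, 2],
    [17, 19, 2],
    [16, 20, 3],
    [14, 18, 25],
    [15, 17, 27],
    [13, 16, 27],
    [14, 14, 28],
  ],
  turn=[
    [-5, -3, -3.5],
    [-5, -3, -3.5],
    [-5.5, -3, -3.5],
    [-5, -2.5, -3.5],
    [-4, -0.5, -2],
    [-4, -0.5, -2],
    [-4, -0.5, -2],
    [-3.5, -0.5, -2],
  ],
)

```text
t: 10.65
position: [568.7, 231.5, 218.8]
tool_rot: [0.522, 0.091, 0.846, -0.057]
wrist_force: [0.6, -0.2, 0.1]
width: 1.0
grasp_force: 0.0
```

```bash
cat > q5.py <<'E'
from h import *
log();s=st();print(np.round(s['joints'],2)); print(np.degrees(R.from_matrix(q2R(s['tool_rot']).T@tool(-12.3,26)).as_rotvec()).round(1))
a=snapshot('wrist');X=pts(a);im=a['image'].astype(int)
cv2.imwrite('pics/w1.png',a['image'])
m=(im[...,2]>im[...,0]*1.6)&(im[...,2]>60)&(np.hypot(X[...,0]-641,X[...,1]-216)<40)&(X[...,2]>100)
p=X[m];print(m.sum(),np.percentile(p,[2,50,98],axis=0).round(1))
top=p[p[:,2]>152]; print('top',len(top),cv2.minAreaRect(top[:,:2].astype(np.float32)),np.median(top[:,2]))
lo=p[(p[:,2]<146)&(p[:,2]>112)]; print('grip',len(lo),np.percentile(lo,[2,50,98],axis=0).round(1))
g=(np.hypot(X[...,0]-641,X[...,1]-216)<75)&(X[...,2]>98)&(X[...,2]<116)&~m; gp=X[g]; print('guard',len(gp),np.percentile(gp[:,2],[10,50,90]),cv2.minAreaRect(gp[:,:2].astype(np.float32)))
E
python3 q5.py
```

```text
t 10.65 pos [568.7 231.5 218.8] q [ 0.5219  0.0915  0.8462 -0.0572] F [ 0.6 -0.2  0.1] w 1.0 g 0.0
[-0.45  0.43 -0.64  2.28  1.71  1.24 -0.98]
[-0.1 -0.7  0. ]
1861 [[623.6 207.4 111.6]
 [632.3 222.1 144.2]
 [652.  236.5 159.2]]
top 728 ((639.942138671875, 220.25587463378906), (33.56601333618164, 31.50429916381836), 77.23429870605469) 158.0969544977605
grip 939 [[630.5 212.6 112.5]
 [632.7 222.2 129.1]
 [635.9 230.9 145.4]]
guard 7562 [105.3860797  108.55765116 109.06927109] ((640.1577758789062, 219.7958526611328), (109.984130859375, 111.111328125), 77.2566146850586)
```

View pics/w1.png

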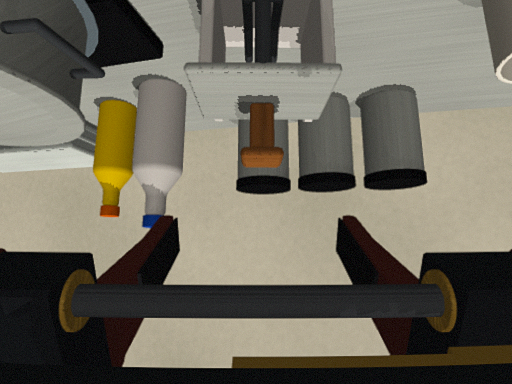

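The wrist view shows the lifter's grip at (262,130) under its cap, nearly midway between the fingers (170 and 345), with the guard plate below at row 85. I approach along the tool axis.

```bash
cat > q6.py <<'E'
from h import *
G=np.array([640.8,218.3,128]); TR=tool(-12.5,26); pre=G+[0,0,-2.5]+(13-95)*TR[:,2]
plan([(pre,TR,30,8),(pre+50*TR[:,2],TR,25),(pre+95*TR[:,2],TR,15)])
E
python3 q6.py
```

```text
t 10.7 pos [570.1 229.5 214.5] q [ 0.5205  0.09    0.8471 -0.0586] F [ 0.6 -1.7 -3.4] w 1.0 g 0.0
[[24,2,11],[24,3,11],[0,0,25],[1,0,25],[0,0,15],[0,0,15],[0,0,15],[0,0,0]] 
   [[0,-0.5,0],[0,-0.5,0.5],[0,0,0],[0,0,0],[0,0,0],[0,0,0],[0,0,0],[0,0,0]]
end [652.4 216.1 119.4]
```

Emit:
play_rows(
  offset=[
    [24, 2, 11],
    [24, 3, 11],
    [0, 0, 25],
    [0, 0, 0],
    [0, 0, 0],
    [0, 0, 0],
    [0, 0, 0],
    [0, 0, 0],
  ],
  turn=[
    [0, -0.5, 0],
    [0, -0.5, 0.5],
    [0, 0, 0],
    [0, 0, 0],
    [0, 0, 0],
    [0, 0, 0],
    [0, 0, 0],
    [0, 0, 0],
  ],
)

```text
t: 11.5
position: [589.6, 231.5, 157.2]
tool_rot: [0.53, 0.096, 0.841, -0.056]
wrist_force: [0.9, -0.2, 0.4]
width: 0.998
grasp_force: 0.0
```

```bash
cat > q7.py <<'E'
from h import *
G=np.array([640.8,218.3,128]); TR=tool(-12.5,26); 
s=ctrl.read_state(); M=q2R(s['tool_rot']);print(np.degrees(R.from_matrix(M.T@TR).as_rotvec()).round(1),np.round(s['joints'],2), np.round(np.abs(s['qvel']).max(),3))
plan([(G+[0,0,-2.5]+(13-40)*TR[:,2],TR,12,8),(G+[0,0,-2.5]+13*TR[:,2],TR,15)])
E
python3 q7.py
```

```text
[-0.1  0.4 -0.5] [-0.47  0.6  -0.58  2.28  1.85  1.32 -1.13] 0.005
t 11.5 pos [589.6 231.5 157.2] q [ 0.53    0.0963  0.8406 -0.0564] F [ 0.9 -0.2  0.4] w 0.998 g 0.0
[[2,-1,11],[2,0,12],[2,-1,11],[0,0,13],[0,0,14],[-1,0,13],[0,0,0],[0,0,0]] 
   [[0,0,0],[0,0.5,-0.5],[0,0,0],[0,0,0],[0,0,0],[0,0,0],[0,0,0],[0,0,0]]
end [652.  215.5 120.4]
```

Emit:
play_rows(
  offset=[
    [2, -1, 11],
    [2, 0, 12],
    [2, -1, 11],
    [0, 0, 13],
    [0, 0, 14],
    [-1, 0, 13],
    [0, 0, 0],
    [0, 0, 0],
  ],
  turn=[
    [0, 0, 0],
    [0, 0.5, -0.5],
    [0, 0, 0],
    [0, 0, 0],
    [0, 0, 0],
    [0, 0, 0],
    [0, 0, 0],
    [0, 0, 0],
  ],
)

```text
t: 12.3
position: [652.2, 214.7, 119.1]
tool_rot: [0.526, 0.093, 0.844, -0.059]
wrist_force: [-0.8, -0.2, 0.0]
width: 0.996
grasp_force: 0.0
```

```bash
python3 - <<'E'
from h import *
s=st(); log(); M=q2R(s['tool_rot'])
G=np.array([640.8,218.3,128]); TR=tool(-12.5,26)
print('err tool', (M.T@(G+[0,0,-2.5]+13*TR[:,2]-s['position'])).round(1),np.degrees(R.from_matrix(M.T@TR).as_rotvec()).round(1))
a=snapshot('wrist');cv2.imwrite('pics/w2.png',a['image']);X=pts(a);im=a['image'].astype(int)
m=(im[...,2]>im[...,0]*1.8)&(im[...,2]>60)&(np.hypot(X[...,0]-641,X[...,1]-216)<30)&(X[...,2]>152)
p=X[m]; print(m.sum(),cv2.minAreaRect(p[:,:2].astype(np.float32)),np.median(p[:,2]))
E
```

```text
t 12.3 pos [652.2 214.7 119.1] q [ 0.5255  0.0931  0.8436 -0.059 ] F [-0.8 -0.2  0. ] w 0.996 g 0.0
err tool [-0.5  1.  -0.5] [-0.2 -0.1  0. ]
0 ((0.0, 0.0), (0.0, 0.0), 0.0) nan
  return _methods._mean(a, axis=axis, dtype=dtype,
  ret = ret.dtype.type(ret / rcount)
```

View pics/w2.png

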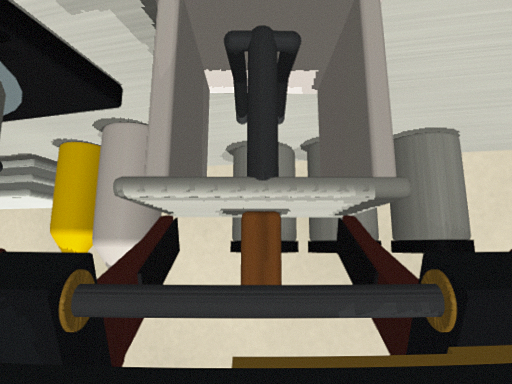

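The wrist view shows the grip (241–281) between the fingers (178/340) just above the guard plate. I close now.

Emit:
play_rows(
  offset=[
    [0, 1, 0],
    [0, 1, 0],
    [0, 0, 0],
    [0, 0, 0],
    [0, 0, 0],
    [0, 0, 0],
    [0, 0, 0],
    [0, 0, 0],
  ],
  turn=[
    [0, 0, 0],
    [0, 0, 0],
    [0, 0, 0],
    [0, 0, 0],
    [0, 0, 0],
    [0, 0, 0],
    [0, 0, 0],
    [0, 0, 0],
  ],
  gripper=1,
  force=50,
)

```text
t: 13.15
position: [652.6, 217.0, 119.4]
tool_rot: [0.526, 0.093, 0.844, -0.059]
wrist_force: [-0.3, 0.6, -0.4]
width: 0.313
grasp_force: 0.0
```

Emit:
play_rows(
  offset=[
    [0, 0, 0],
    [0, 0, 0],
    [0, 0, 0],
    [0, 0, 0],
    [-4, 0, -2],
    [-4, 0, -2],
    [-4, 0, -2],
    [0, 0, 0],
  ],
  turn=[
    [0, 0, 0],
    [0, 0, 0],
    [0, 0, 0],
    [0, 0, 0],
    [0, 0, 0],
    [0, 0, 0],
    [0, 0, 0],
    [0, 0, 0],
  ],
)

```text
t: 13.95
position: [652.6, 217.2, 133.8]
tool_rot: [0.526, 0.093, 0.843, -0.058]
wrist_force: [0.5, -0.2, -1.0]
width: 0.224
grasp_force: 50.0
```

```bash
python3 - <<'E'
from h import *
s=st(); log(); print(np.round(s['joints'],2))
a=snapshot('wrist');cv2.imwrite('pics/w3.png',a['image'])
E
```

```text
t 13.95 pos [652.6 217.2 133.8] q [ 0.5261  0.093   0.8433 -0.0584] F [ 0.5 -0.2 -1. ] w 0.224 g 50.0
[-0.4   0.67 -0.52  2.2   1.97  1.24 -1.09]
```

```bash
cat > lift.py <<'E'
from ik import *
def pose(v,az,pitch=0,tilt=26):
    T=tool(az,tilt+pitch); L=tool(az,pitch) # L: x-> tool z dir horizontal
    fx=L[:,2]; fz=-L[:,0]  # forward, up of lifter
    return np.array(v,float)+11.7*fx+89.8*fz, T
def dirv(az): a=np.radians(az); return np.array([np.cos(a),np.sin(a),0])
LOOP=np.array([562,-25.5,0])
def check(W,q=None):
    q=np.array(ctrl.read_state()['joints']) if q is None else q
    for p,T in [w[:2] for w in W]:
        q,ep,er,a=IK(p,T,q); print(np.round(p),q.round(2),round(ep,1),round(er,1))
    return q
E
cat > q8.py <<'E'
from lift import *
s=ctrl.read_state();M=q2R(s['tool_rot']); p,T=pose((641,219.5,30),-12.5); print('grasp pose vs',p)
up=lambda x,y,z:(x,y,z)
d=dirv(-10)
W=[pose((641,219.5,160),-12.5),pose((590,130,240),-12.5,8),pose(LOOP-65*d+[0,0,220],-10,20),
pose(LOOP-65*d+[0,0,131],-10,20),pose(LOOP-4*d+[0,0,131],-10,20),pose(LOOP-2*d+[0,0,145],-15,8),pose(LOOP+[0,0,150],-18,2),pose(LOOP+[0,0,160],-18,0),pose(LOOP+[0,0,220],-18,0),
pose((520,120,220),-20),pose((417,247,180),-30),pose((417,247,65),-30)]
check(W)
plan([w+(35,7) for w in W[:3]])
E
python3 q8.py
```

```text
grasp pose vs [652.42266328 216.96765652 119.8       ]
[652. 217. 250.] [-0.35  0.42 -0.56  2.16  1.79  1.1  -0.84] 0.0 0.0
[614. 125. 327.] [-0.18  0.07 -0.49  2.19  1.45  0.73 -0.41] 0.0 0.0
[539. -21. 300.] [-0.23 -0.16 -0.01  2.32  0.85  0.37  0.46] 0.0 0.0
[539. -21. 211.] [-0.23  0.   -0.01  2.45  1.68  0.28 -0.42] 0.0 0.0
[599. -32. 211.] [-0.19  0.11  0.02  2.33  1.72  0.24 -0.4 ] 0.0 0.0
[583. -31. 232.] [-0.22  0.1  -0.1   2.47  2.13  0.57 -0.98] 0.0 0.0
[576. -30. 239.] [ 0.42  0.24 -0.91  2.49  2.07  0.93 -0.96] 0.0 0.0
[573. -29. 250.] [ 0.79  0.49 -1.42  2.49  2.04  1.23 -0.78] 0.4 0.1
[573. -29. 310.] [ 0.99  0.12 -1.42  2.43  1.96  0.79 -0.79] 0.0 0.0
[531. 116. 310.] [ 0.31  0.3  -1.36  2.34  1.58  1.34 -0.77] 0.0 0.0
[427. 241. 270.] [-0.46  0.54 -1.08  2.16  1.26  1.8  -1.09] 0.0 0.0
[427. 241. 155.] [-0.58  0.78 -0.95  2.22  1.35  1.8  -1.35] 0.0 0.0
t 14.0 pos [652.6 217.1 133.5] q [ 0.526   0.093   0.8434 -0.0585] F [-0.3 -0.7 -1.4] w 0.226 g 50.0
[[-26,0,-13],[-26,0,-13],[-26,0,-12],[-26,0,-13],[-16,-25,-13],[-15,-24,-13],[-14,-25,-13],[-14,-25,-14]] 
   [[0,0,0],[0,0,0],[0,0,0],[0,0,0],[0,2,0],[0,2,0],[0,2,0],[0,2,0]]
[[9,-32,-4],[9,-31,-3],[10,-32,-4],[10,-32,-3],[10,-31,-3],[0,0,0],[0,0,0],[0,0,0]] 
   [[-0.5,2.5,-0.5],[-0.5,2.5,0],[0,2,-0.5],[-0.5,2.5,-0.5],[-0.5,2.5,0],[0,0,0],[0,0,0],[0,0,0]]
end [539.4 -21.6 300.5]
```

Emit:
play_rows(
  offset=[
    [-26, 0, -13],
    [-26, 0, -13],
    [-26, 0, -12],
    [-26, 0, -13],
    [-16, -25, -13],
    [-15, -24, -13],
    [-14, -25, -13],
    [-14, -25, -14],
  ],
  turn=[
    [0, 0, 0],
    [0, 0, 0],
    [0, 0, 0],
    [0, 0, 0],
    [0, 2, 0],
    [0, 2, 0],
    [0, 2, 0],
    [0, 2, 0],
  ],
)

```text
t: 14.8
position: [612.8, 123.6, 326.8]
tool_rot: [0.465, 0.097, 0.878, -0.052]
wrist_force: [0.7, -1.4, -2.5]
width: 0.226
grasp_force: 50.0
```

Emit:
play_rows(
  offset=[
    [9, -32, -4],
    [9, -31, -3],
    [10, -32, -4],
    [10, -32, -3],
    [10, -31, -3],
    [0, 0, 0],
    [0, 0, 0],
    [0, 0, 0],
  ],
  turn=[
    [-0.5, 2.5, -0.5],
    [-0.5, 2.5, 0],
    [0, 2, -0.5],
    [-0.5, 2.5, -0.5],
    [-0.5, 2.5, 0],
    [0, 0, 0],
    [0, 0, 0],
    [0, 0, 0],
  ],
)

```text
t: 15.6
position: [544.3, -10.6, 300.8]
tool_rot: [0.377, 0.082, 0.922, -0.036]
wrist_force: [-0.1, 0.4, -1.5]
width: 0.223
grasp_force: 50.0
```

```bash
cat > q9.py <<'E'
from lift import *
log();s=ctrl.read_state();q=np.array(s['joints']);print(q.round(2));M=q2R(s['tool_rot'])
e,tt=pose(LOOP-65*dirv(-10)+[0,0,220],-10,20); print('poserr',(e-s['position']).round(1),np.degrees(R.from_matrix(M.T@tt).as_rotvec()).round(1))
a=snapshot('wrist');cv2.imwrite('pics/w4.png',a['image']);X=pts(a)
m=(np.hypot(X[...,0]-562,X[...,1]+26)<60)&(X[...,2]>142)&(X[...,2]<178)
p=X[m];print('loop wrist',m.sum(),cv2.minAreaRect(p[:,:2].astype(np.float32)) if m.sum() else 0,np.percentile(p[:,2],[5,50,95]) if m.sum() else 0)
d=dirv(-10)
W=[pose(LOOP-65*d+[0,0,160],-10,20),pose(LOOP-65*d+[0,0,131],-10,20)]
check(W);plan([W[0]+(20,7),W[1]+(10,7)])
E
python3 q9.py
```

```text
[ 0.04 -0.13 -0.29  2.3   0.85  0.36  0.42]
poserr [ -5.3 -10.9  -0.4] [-0.4  0.6 -0.1]
loop wrist 510 ((561.9143676757812, -23.23957061767578), (8.411645889282227, 77.94384002685547), 5.934920310974121) [145.49064206 163.85065865 166.96968798]
[539. -21. 240.] [ 0.06 -0.04 -0.28  2.4   1.34  0.27 -0.06] 0.0 0.0
[539. -21. 211.] [ 0.05  0.02 -0.29  2.43  1.68  0.29 -0.41] 0.0 0.0
t 15.65 pos [544.4 -10.4 300.7] q [ 0.3773  0.0822  0.9217 -0.0359] F [ 0.3 -0.7 -1.6] w 0.224 g 50.0
[[11,-3,10],[11,-3,10],[11,-3,11],[11,-3,10],[7,0,7],[7,0,7],[7,0,7],[0,0,0]] 
   [[0,0,0],[0,0.5,0],[-0.5,0,0],[0,0,0],[0,0,0],[0,0,0],[0,0,0],[0,0,0]]
end [538.9 -21.7 210.9]
```

View pics/w4.png

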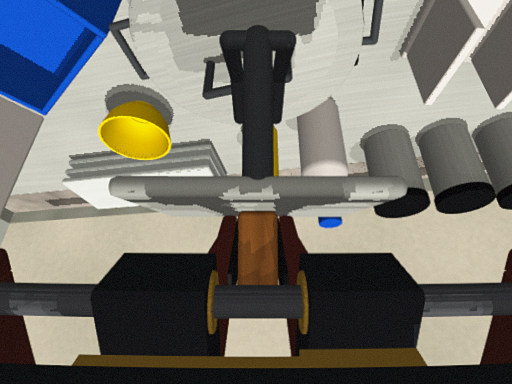

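The wrist view shows the tines (258,80) with the lid's loop just beyond them (205–290, 80). The loop measures (562,-23.5) with yaw about 5.5°. I descend behind it.

```bash
sed -i 's/LOOP=.*/LOOP=np.array([562,-24,0])/' lift.py; python3 - <<'E'
from lift import *
d=dirv(-10)
W=[pose(LOOP-62*d+[0,0,160],-10,20),pose(LOOP-62*d+[0,0,132],-10,20)]
check(W);plan([W[0]+(20,7),W[1]+(10,7)])
E
```

```text
[542. -20. 240.] [ 0.05 -0.04 -0.28  2.39  1.34  0.28 -0.07] 0.0 0.0
[542. -20. 212.] [ 0.05  0.02 -0.29  2.43  1.66  0.29 -0.4 ] 0.0 0.0
t 15.65 pos [544.4 -10.4 300.7] q [ 0.3773  0.0822  0.9217 -0.0359] F [ 0.3 -0.7 -1.6] w 0.224 g 50.0
[[11,-3,11],[10,-2,10],[11,-3,11],[10,-2,11],[7,0,7],[6,0,6],[7,0,7],[0,0,0]] 
   [[0,0,0],[0,0.5,0],[-0.5,0,0],[0,0,0],[0,0,0],[0,0,0],[0,0,0],[0,0,0]]
end [542.1 -20.3 212.3]
```

Emit:
play_rows(
  offset=[
    [11, -3, 11],
    [10, -2, 10],
    [11, -3, 11],
    [10, -2, 11],
    [7, 0, 7],
    [6, 0, 6],
    [7, 0, 7],
    [0, 0, 0],
  ],
  turn=[
    [0, 0, 0],
    [0, 0.5, 0],
    [-0.5, 0, 0],
    [0, 0, 0],
    [0, 0, 0],
    [0, 0, 0],
    [0, 0, 0],
    [0, 0, 0],
  ],
)

```text
t: 16.45
position: [541.5, -20.2, 210.8]
tool_rot: [0.372, 0.08, 0.924, -0.031]
wrist_force: [-0.3, -0.1, -1.7]
width: 0.227
grasp_force: 50.0
```

```bash
cat > q10.py <<'E'
from lift import *
log();s=ctrl.read_state();q=np.array(s['joints']);print(q.round(2));M=q2R(s['tool_rot'])
d=dirv(-10)
e,tt=pose(LOOP-62*d+[0,0,132],-10,20); print('poserr',(e-s['position']).round(1),np.degrees(R.from_matrix(M.T@tt).as_rotvec()).round(1))
a=snapshot('wrist');cv2.imwrite('pics/w5.png',cv2.resize(a['image'][0:220,130:390],None,fx=2.5,fy=2.5))
W=[pose(LOOP-3*d+[0,0,132],-10,20)]
check(W);plan([W[0]+(10,7)])
E
python3 q10.py
```

```text
[ 0.11  0.03 -0.35  2.42  1.68  0.29 -0.41]
poserr [ 0.5 -0.3  1.6] [ 0.2 -0.1 -0. ]
[600. -31. 212.] [ 0.13  0.13 -0.32  2.31  1.67  0.28 -0.35] 0.0 0.0
t 16.5 pos [541.7 -20.3 211.5] q [ 0.3728  0.0805  0.9239 -0.0312] F [ 0.8  0.7 -1.4] w 0.222 g 50.0
[[-7,0,7],[-7,0,7],[-8,0,6],[-7,0,7],[-7,0,7],[-7,0,7],[0,0,0],[0,0,0]] 
   [[0,0,0],[0,0,0],[0,0,0],[0,0,0],[0,0,0],[0,0,0],[0,0,0],[0,0,0]]
end [600.3 -30.5 211.8]
```

View pics/w5.png

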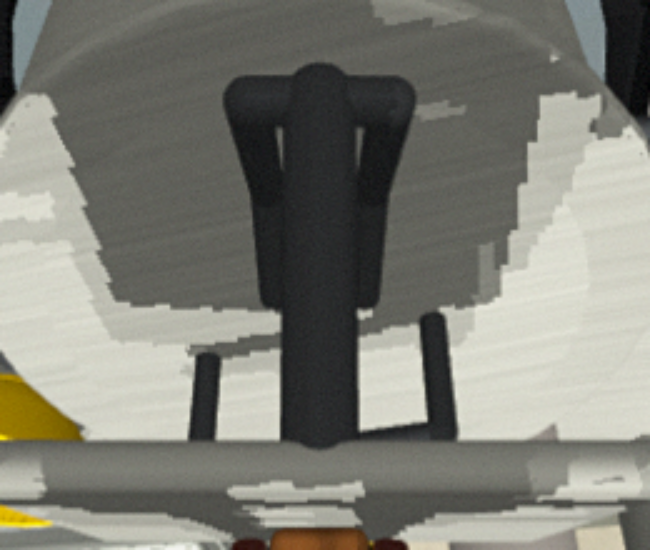

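The tines (260–380) are centred between the loop's legs (205 and 435), so I insert.

Emit:
play_rows(
  offset=[
    [-7, 0, 7],
    [-7, 0, 7],
    [-8, 0, 6],
    [-7, 0, 7],
    [-7, 0, 7],
    [-7, 0, 7],
    [0, 0, 0],
    [0, 0, 0],
  ],
  turn=[
    [0, 0, 0],
    [0, 0, 0],
    [0, 0, 0],
    [0, 0, 0],
    [0, 0, 0],
    [0, 0, 0],
    [0, 0, 0],
    [0, 0, 0],
  ],
)

```text
t: 17.3
position: [600.3, -31.8, 212.4]
tool_rot: [0.373, 0.082, 0.924, -0.032]
wrist_force: [-0.5, -0.5, -2.3]
width: 0.223
grasp_force: 50.0
```

```bash
cat > q11.py <<'E'
from lift import *
log();s=ctrl.read_state();q=np.array(s['joints']);print(q.round(2))
W=[pose(LOOP+[0,0,140],-13,13),pose(LOOP+[0,0,147],-17,7)]
q=check(W);plan([w+(10,5) for w in W])
print('then');check([pose(LOOP+[0,0,157],-19,6),pose(LOOP+[0,0,175],-20,4),pose(LOOP+[0,0,215],-20,1)],q)
E
python3 q11.py
```

```text
[ 0.13  0.13 -0.32  2.31  1.68  0.27 -0.35]
[593. -31. 225.] [ 0.13  0.12 -0.4   2.39  2.    0.45 -0.76] 0.0 0.0
[584. -31. 235.] [ 0.08  0.14 -0.46  2.45  2.04  0.67 -0.93] 0.0 0.0
t 17.3 pos [600.3 -31.8 212.4] q [ 0.3732  0.0816  0.9236 -0.0316] F [-0.5 -0.5 -2.3] w 0.223 g 50.0
[[-2,0,-7],[-2,-1,-7],[-1,-1,-7],[-1,0,-6],[0,0,0],[0,0,0],[0,0,0],[0,0,0]] 
   [[1,-3.5,1],[1.5,-3.5,1],[1.5,-3,1],[1.5,-3,1.5],[0,0,0],[0,0,0],[0,0,0],[0,0,0]]
end [583.9 -30.2 234.6]
then
[582. -31. 245.] [ 0.06  0.13 -0.47  2.44  1.96  0.71 -0.9 ] 0.0 0.0
[579. -30. 264.] [ 0.04  0.1  -0.48  2.45  1.92  0.74 -0.88] 0.0 0.0
[574. -29. 305.] [ 0.04  0.02 -0.49  2.44  1.87  0.74 -0.82] 0.0 0.0
```

Emit:
play_rows(
  offset=[
    [-2, 0, -7],
    [-2, -1, -7],
    [-1, -1, -7],
    [-1, 0, -6],
    [0, 0, 0],
    [0, 0, 0],
    [0, 0, 0],
    [0, 0, 0],
  ],
  turn=[
    [1, -3.5, 1],
    [1.5, -3.5, 1],
    [1.5, -3, 1],
    [1.5, -3, 1.5],
    [0, 0, 0],
    [0, 0, 0],
    [0, 0, 0],
    [0, 0, 0],
  ],
)

```text
t: 18.1
position: [584.6, -31.4, 234.1]
tool_rot: [0.468, 0.131, 0.871, -0.07]
wrist_force: [1.3, 0.2, -1.8]
width: 0.223
grasp_force: 50.0
```

```bash
cat > q12.py <<'E'
from lift import *
log();s=ctrl.read_state();q=np.array(s['joints']);print(q.round(2));M=q2R(s['tool_rot'])
e,tt=pose(LOOP+[0,0,147],-17,7); print('poserr',(e-s['position']).round(1),np.degrees(R.from_matrix(M.T@tt).as_rotvec()).round(1))
a=snapshot('wrist');cv2.imwrite('pics/w6.png',cv2.resize(a['image'][0:220,130:390],None,fx=2.,fy=2.))
plan([pose(LOOP+[0,0,156],-19,6)+(3,1),pose(LOOP+[0,0,176],-20,3)+(5,2)])
E
python3 q12.py
```

```text
[ 0.07  0.14 -0.44  2.45  2.03  0.65 -0.91]
poserr [-1.1  0.8  0.6] [ 0.  -0.5 -0.1]
t 18.15 pos [584.6 -31.4 234.1] q [ 0.468   0.1307  0.8712 -0.0696] F [-0.7  0.3 -1.8] w 0.223 g 50.0
[[-2,0,-2],[-1,0,-2],[-2,0,-2],[-2,0,-2],[-3,0,-3],[-3,0,-3],[-3,0,-3],[-3,0,-3]] 
   [[0.5,-0.5,0.5],[0.5,-0.5,0],[0.5,0,0.5],[0,-0.5,0],[0,-0.5,0],[0.5,-0.5,0],[0,-1,0.5],[0.5,-0.5,0]]
[[-4,-1,-2],[0,0,0],[0,0,0],[0,0,0],[0,0,0],[0,0,0],[0,0,0],[0,0,0]] 
   [[0,-0.5,0],[0,0,0],[0,0,0],[0,0,0],[0,0,0],[0,0,0],[0,0,0],[0,0,0]]
end [577.8 -30.2 265.2]
```

View pics/w6.png

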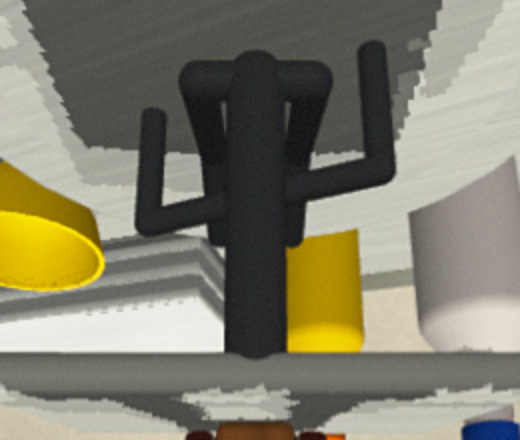

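The bar (150,215)–(390,165) crosses in front of the tine tips (215–300, 240), so the tines are through the loop. I lift.

Emit:
play_rows(
  offset=[
    [-2, 0, -2],
    [-1, 0, -2],
    [-2, 0, -2],
    [-2, 0, -2],
    [-3, 0, -3],
    [-3, 0, -3],
    [-3, 0, -3],
    [-3, 0, -3],
  ],
  turn=[
    [0.5, -0.5, 0.5],
    [0.5, -0.5, 0],
    [0.5, 0, 0.5],
    [0, -0.5, 0],
    [0, -0.5, 0],
    [0.5, -0.5, 0],
    [0, -1, 0.5],
    [0.5, -0.5, 0],
  ],
)

```text
t: 18.95
position: [577.2, -28.8, 260.4]
tool_rot: [0.496, 0.149, 0.851, -0.087]
wrist_force: [-0.5, -0.3, -5.6]
width: 0.223
grasp_force: 50.0
```

```bash
cat > q13.py <<'E'
from lift import *
log();s=ctrl.read_state();q=np.array(s['joints']);print(q.round(2));M=q2R(s['tool_rot'])
a=snapshot('side');cv2.imwrite('pics/s3.png',cv2.resize(a['image'][110:290,170:410],None,fx=2.5,fy=2.5))
W=[pose(LOOP+[0,0,190],-20,2)+(6,2),pose(LOOP+[0,0,222],-20,0)+(8,2)];check(W)
plan(W)
E
python3 q13.py
```

```text
[ 0.02  0.11 -0.47  2.46  1.94  0.77 -0.91]
[576. -29. 279.] [ 0.02  0.07 -0.48  2.46  1.92  0.76 -0.89] 0.0 0.0
[573. -28. 312.] [ 0.02  0.01 -0.48  2.44  1.87  0.75 -0.82] 0.0 0.0
t 19.0 pos [577.4 -28.5 261. ] q [ 0.4966  0.1494  0.8506 -0.0875] F [-0.9  0.2 -4.8] w 0.223 g 50.0
[[-4,0,-3],[-4,-1,-2],[-4,0,-2],[-3,0,-3],[-6,0,-4],[-5,0,-3],[-6,0,-4],[-5,0,-3]] 
   [[0,-0.5,0],[0,0,0],[0,-0.5,0],[0,-0.5,0],[0,-0.5,0],[0,-0.5,0],[0,0,0],[0,-0.5,0]]
[[-6,0,-3],[0,0,0],[0,0,0],[0,0,0],[0,0,0],[0,0,0],[0,0,0],[0,0,0]] 
   [[0,-0.5,0],[0,0,0],[0,0,0],[0,0,0],[0,0,0],[0,0,0],[0,0,0],[0,0,0]]
end [573.5 -28.1 311.7]
```

View pics/s3.png

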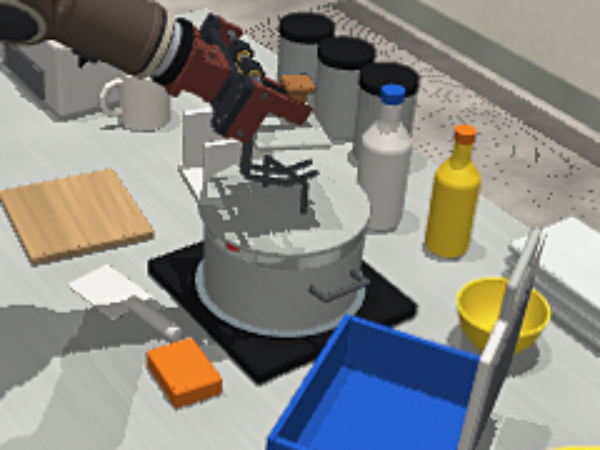

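The side view shows the lid raised slightly and level, with a red knob visible under its edge at (232,245); the wrist carries about 5 N. I continue up.

Emit:
play_rows(
  offset=[
    [-4, 0, -3],
    [-4, -1, -2],
    [-4, 0, -2],
    [-3, 0, -3],
    [-6, 0, -4],
    [-5, 0, -3],
    [-6, 0, -4],
    [-5, 0, -3],
  ],
  turn=[
    [0, -0.5, 0],
    [0, 0, 0],
    [0, -0.5, 0],
    [0, -0.5, 0],
    [0, -0.5, 0],
    [0, -0.5, 0],
    [0, 0, 0],
    [0, -0.5, 0],
  ],
)

```text
t: 19.8
position: [573.9, -28.2, 305.4]
tool_rot: [0.519, 0.147, 0.837, -0.091]
wrist_force: [0.7, 0.3, -5.4]
width: 0.224
grasp_force: 50.0
```

Emit:
play_rows(
  offset=[
    [-6, 0, -3],
    [0, 0, 0],
    [0, 0, 0],
    [0, 0, 0],
    [0, 0, 0],
    [0, 0, 0],
    [0, 0, 0],
    [0, 0, 0],
  ],
  turn=[
    [0, -0.5, 0],
    [0, 0, 0],
    [0, 0, 0],
    [0, 0, 0],
    [0, 0, 0],
    [0, 0, 0],
    [0, 0, 0],
    [0, 0, 0],
  ],
)

```text
t: 20.6
position: [573.8, -28.3, 311.0]
tool_rot: [0.522, 0.147, 0.835, -0.092]
wrist_force: [-0.2, 0.2, -6.1]
width: 0.224
grasp_force: 50.0
```

```bash
cat > q14.py <<'E'
from lift import *
log();s=ctrl.read_state();q=np.array(s['joints']);print(q.round(2));M=q2R(s['tool_rot'])
a=snapshot('side');X=pts(a)
m=(np.hypot(X[...,0]-562,X[...,1]+26)<115)&(X[...,2]>165)&(X[...,2]<205);p=X[m]
A=np.c_[p[:,:2]-[562,-26],np.ones(len(p))];z=p[:,2];k=np.ones(len(p),bool)
for _ in range(6):
    c=np.linalg.lstsq(A[k],z[k],rcond=None)[0]; k=np.abs(A@c-z)<4
print('lid plane',c.round(3),k.sum(),cv2.minEnclosingCircle(p[k][:,:2].astype(np.float32)))
W=[pose((540,60,225),-20)+(16,3),pose((480,160,225),-25)+(16,3),pose((417,248,200),-30)+(16,3),pose((417,248,100),-30)+(16,3)];check(W)
plan(W)
E
python3 q14.py
```

```text
[ 0.02  0.01 -0.48  2.44  1.88  0.75 -0.83]
lid plane [ 1.50000e-02 -2.80000e-02  1.87061e+02] 1639 ((564.9827270507812, -31.267677307128906), 105.0817642211914)
[551.  56. 315.] [-0.13  0.04 -0.62  2.4   1.62  0.95 -0.77] 0.0 0.0
[491. 155. 315.] [-0.39  0.17 -0.77  2.29  1.33  1.33 -0.82] 0.0 0.0
[427. 242. 290.] [-0.66  0.38 -0.79  2.15  1.18  1.63 -1.  ] 0.0 0.0
[427. 242. 190.] [-0.73  0.59 -0.74  2.21  1.26  1.62 -1.24] 0.0 0.0
t 20.65 pos [573.8 -28.3 311. ] q [ 0.5217  0.1466  0.8354 -0.0916] F [-0.2 -0.8 -5.4] w 0.225 g 50.0
[[3,12,-8],[3,12,-8],[3,12,-7],[3,12,-8],[3,12,-8],[4,12,-8],[5,9,-10],[5,9,-10]] 
   [[0,0,0],[0,0,0],[0,0,0],[0,0,0],[0,0,0],[0,0,0],[0.5,0,0.5],[0.5,0,0]]
[[5,9,-11],[5,8,-10],[5,9,-10],[5,8,-11],[5,8,-11],[6,9,-10],[9,7,-11],[9,8,-10]] 
   [[0.5,0,0.5],[1,0,0],[0.5,0,0.5],[0.5,0,0],[0.5,0,0.5],[0.5,0,0],[0.5,0,0.5],[1,0,0]]
[[9,7,-11],[9,7,-11],[10,6,-11],[9,7,-11],[9,6,-11],[13,0,6],[13,0,7],[13,0,6]] 
   [[0.5,0,0.5],[0.5,0,0.5],[1,0,0],[0.5,0,0.5],[0.5,0,0.5],[0,0,0],[0,0,0],[0,0,0]]
[[12,0,6],[13,0,6],[13,0,7],[13,0,6],[0,0,0],[0,0,0],[0,0,0],[0,0,0]] 
   [[0,0,0],[0,0,0],[0,0,0],[0,0,0],[0,0,0],[0,0,0],[0,0,0],[0,0,0]]
end [427.1 242.1 189.7]
```

The lid hangs level (0.03 rad), with the loop at about 231 mm. I carry it to the board.

Emit:
play_rows(
  offset=[
    [3, 12, -8],
    [3, 12, -8],
    [3, 12, -7],
    [3, 12, -8],
    [3, 12, -8],
    [4, 12, -8],
    [5, 9, -10],
    [5, 9, -10],
  ],
  turn=[
    [0, 0, 0],
    [0, 0, 0],
    [0, 0, 0],
    [0, 0, 0],
    [0, 0, 0],
    [0, 0, 0],
    [0.5, 0, 0.5],
    [0.5, 0, 0],
  ],
)

```text
t: 21.45
position: [535.7, 81.7, 314.6]
tool_rot: [0.521, 0.155, 0.834, -0.097]
wrist_force: [0.8, -0.8, -6.2]
width: 0.227
grasp_force: 50.0
```

Emit:
play_rows(
  offset=[
    [5, 9, -11],
    [5, 8, -10],
    [5, 9, -10],
    [5, 8, -11],
    [5, 8, -11],
    [6, 9, -10],
    [9, 7, -11],
    [9, 8, -10],
  ],
  turn=[
    [0.5, 0, 0.5],
    [1, 0, 0],
    [0.5, 0, 0.5],
    [0.5, 0, 0],
    [0.5, 0, 0.5],
    [0.5, 0, 0],
    [0.5, 0, 0.5],
    [1, 0, 0],
  ],
)

```text
t: 22.25
position: [472.8, 180.9, 307.6]
tool_rot: [0.515, 0.193, 0.826, -0.124]
wrist_force: [-0.4, -0.4, -5.2]
width: 0.224
grasp_force: 50.0
```

Emit:
play_rows(
  offset=[
    [9, 7, -11],
    [9, 7, -11],
    [10, 6, -11],
    [9, 7, -11],
    [9, 6, -11],
    [0, 0, 0],
    [0, 0, 0],
    [0, 0, 0],
  ],
  turn=[
    [0.5, 0, 0.5],
    [0.5, 0, 0.5],
    [1, 0, 0],
    [0.5, 0, 0.5],
    [0.5, 0, 0.5],
    [0, 0, 0],
    [0, 0, 0],
    [0, 0, 0],
  ],
)

```text
t: 23.05
position: [427.3, 241.3, 290.2]
tool_rot: [0.512, 0.22, 0.819, -0.137]
wrist_force: [-0.7, -1.1, -6.2]
width: 0.225
grasp_force: 50.0
```

```bash
cat > q15.py <<'E'
from lift import *
log();s=ctrl.read_state();q=np.array(s['joints']);print(q.round(2));M=q2R(s['tool_rot'])
c,=[np.array(s['position'])-11.7*dirv(-30)]; print('valley',c-[0,0,89.8])
p=[]
for n in('side','scene'):
    a=snapshot(n);X=pts(a)
    m=(np.hypot(X[...,0]-417,X[...,1]-248)<130)&(X[...,2]>140)&(X[...,2]<185);p.append(X[m]);print(n,m.sum(),np.median(X[m],0))
p=np.vstack(p)
A=np.c_[p[:,:2]-[417,248],np.ones(len(p))];z=p[:,2];k=np.abs(z-np.median(z))<15
for _ in range(6):
    c=np.linalg.lstsq(A[k],z[k],rcond=None)[0]; k=np.abs(A@c-z)<4
print('lid plane',c.round(3),k.sum(),cv2.minEnclosingCircle(p[k][:,:2].astype(np.float32)))
W=[pose((417,248,90),-30)+(14,3),pose((417,248,70),-30)+(5,3),pose((417,248,56),-30)+(4,3)];check(W)
plan(W)
E
python3 q15.py
```

```text
[-0.61  0.39 -0.85  2.15  1.19  1.66 -1.  ]
valley [417.15496351 247.17098345 200.35619394]
side 1512 [401.70736477 223.12247126 166.24879118]
scene 2232 [429.45398977 226.62362583 169.35964983]
lid plane [ 2.90000e-02 -1.00000e-02  1.68024e+02] 2902 ((416.16717529296875, 242.9626007080078), 105.03939819335938)
[427. 242. 180.] [-0.7   0.63 -0.78  2.21  1.28  1.65 -1.27] 0.0 0.0
[427. 242. 160.] [-0.72  0.67 -0.76  2.22  1.3   1.65 -1.32] 0.0 0.0
[427. 242. 146.] [-0.73  0.7  -0.75  2.22  1.31  1.65 -1.35] 0.0 0.0
t 23.15 pos [427.3 241.2 290.3] q [ 0.5122  0.2202  0.8188 -0.1366] F [ 0.3  0.2 -5.8] w 0.228 g 50.0
[[12,0,6],[13,0,6],[12,0,6],[13,0,6],[12,0,6],[13,0,6],[12,0,6],[13,1,6]] 
   [[0,0,0],[0,0,0],[0,0,0],[0,0,0],[0,0,0],[0,0,0],[0,0,0],[0,0,0]]
[[4,0,2],[5,0,2],[4,0,2],[5,-1,3],[3,0,1],[3,0,2],[3,0,1],[3,0,2]] 
   [[0,0,0],[0,0,0],[0,0,0],[0,0,0],[0,0,0],[0,0,0],[0,0,0],[0,0,0]]
end [427.2 241.6 145.8]
```

Emit:
play_rows(
  offset=[
    [12, 0, 6],
    [13, 0, 6],
    [12, 0, 6],
    [13, 0, 6],
    [12, 0, 6],
    [13, 0, 6],
    [12, 0, 6],
    [13, 1, 6],
  ],
  turn=[
    [0, 0, 0],
    [0, 0, 0],
    [0, 0, 0],
    [0, 0, 0],
    [0, 0, 0],
    [0, 0, 0],
    [0, 0, 0],
    [0, 0, 0],
  ],
)

```text
t: 23.95
position: [427.5, 243.1, 178.9]
tool_rot: [0.512, 0.22, 0.819, -0.136]
wrist_force: [-0.1, 0.4, -5.9]
width: 0.227
grasp_force: 50.0
```

Emit:
play_rows(
  offset=[
    [4, 0, 2],
    [5, 0, 2],
    [4, 0, 2],
    [5, -1, 3],
    [3, 0, 1],
    [3, 0, 2],
    [3, 0, 1],
    [3, 0, 2],
  ],
  turn=[
    [0, 0, 0],
    [0, 0, 0],
    [0, 0, 0],
    [0, 0, 0],
    [0, 0, 0],
    [0, 0, 0],
    [0, 0, 0],
    [0, 0, 0],
  ],
)

```text
t: 24.75
position: [426.9, 242.6, 145.8]
tool_rot: [0.513, 0.22, 0.819, -0.136]
wrist_force: [0.6, -0.1, -1.9]
width: 0.222
grasp_force: 50.0
```

```bash
cat > q16.py <<'E'
from lift import *
log();s=ctrl.read_state();q=np.array(s['joints']);print(q.round(2))
v=np.array(s['position'])-11.7*dirv(-30)-[0,0,89.8]; print('valley',v)
p=[]
for n in('side','scene'):
    a=snapshot(n);X=pts(a)
    if n=='side': cv2.imwrite('pics/s4.png',cv2.resize(a['image'][100:280,130:370],None,fx=2.5,fy=2.5))
    m=(np.hypot(X[...,0]-417,X[...,1]-248)<130)&(X[...,2]>20)&(X[...,2]<45);p.append(X[m]);print(n,m.sum(),np.median(X[m],0))
p=np.vstack(p)
A=np.c_[p[:,:2]-[417,248],np.ones(len(p))];z=p[:,2];k=np.abs(z-np.median(z))<15
for _ in range(6):
    c=np.linalg.lstsq(A[k],z[k],rcond=None)[0]; k=np.abs(A@c-z)<4
print('lid plane',c.round(3),k.sum(),cv2.minEnclosingCircle(p[k][:,:2].astype(np.float32)))
d=dirv(-30)
W=[pose((v+[0,0,-3]),-30)+(4,3),pose(v-65*d+[0,0,-3],-30)+(9,3),pose(v-75*d+[0,0,50],-30)+(15,3)];check(W)
plan(W)
E
python3 q16.py
```

```text
[-0.73  0.71 -0.75  2.22  1.32  1.66 -1.35]
valley [416.811289   248.41865959  56.0448604 ]
side 1523 [403.37261994 223.87462811  28.45807263]
scene 2065 [428.8641649  227.19866413  31.0586881 ]
lid plane [3.0000e-03 5.0000e-03 2.9907e+01] 2871 ((417.3455505371094, 245.42868041992188), 107.08755493164062)
[427. 243. 143.] [-0.73  0.71 -0.75  2.22  1.32  1.65 -1.36] 0.0 0.0
[371. 275. 143.] [-0.85  0.74 -0.79  2.18  1.21  1.72 -1.42] 0.0 0.0
[362. 280. 196.] [-0.83  0.64 -0.84  2.16  1.15  1.75 -1.32] 0.0 0.0
t 24.85 pos [426.9 242.3 145.4] q [ 0.5122  0.2196  0.819  -0.1364] F [ 0.4 -0.1 -1.6] w 0.222 g 50.0
[[2,0,1],[4,0,-7],[3,0,-8],[4,0,-7],[3,0,-7],[4,0,-7],[4,0,-8],[3,0,-7]] 
   [[0,0,0],[0,0,0],[0,0,0],[0,0,0],[0,0,0],[0,0,0],[0,0,0],[0,0,0]]
[[4,0,-7],[-11,0,-8],[-11,0,-8],[-11,0,-8],[-10,0,-9],[0,0,0],[0,0,0],[0,0,0]] 
   [[0,0,0],[0,0,0],[0,0,0],[0,0,0],[0,0,0],[0,0,0],[0,0,0],[0,0,0]]
end [361.3 280.  195.6]
```

View pics/s4.png

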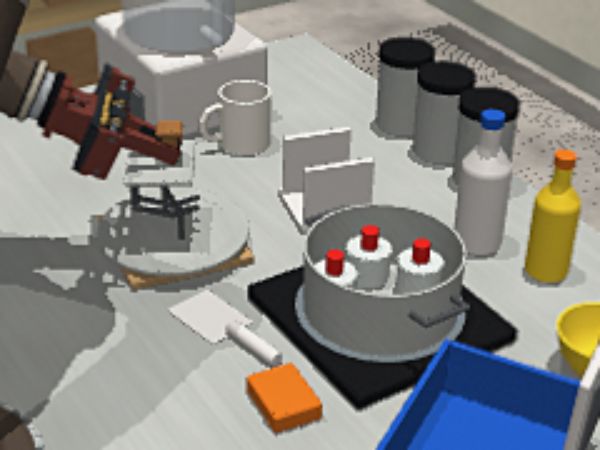

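The side view shows the lid flat on the board (180,240) with the lifter unloaded, and three tins in the pot. I check the loop's yaw against the tines before backing out.

```bash
python3 - <<'E'
from h import *
a=snapshot('wrist');cv2.imwrite('pics/w7.png',cv2.resize(a['image'][0:220,130:390],None,fx=2.,fy=2.))
X=pts(a)
m=(np.hypot(X[...,0]-417,X[...,1]-247)<60)&(X[...,2]>60)&(X[...,2]<82);p=X[m]
print(m.sum()); ys=np.argsort(p@np.array([-.1,1,0]));e=p[ys]; print(e[:15].mean(0).round(1),e[-15:].mean(0).round(1))
E
```

```text
5506
[409.3 211.5  69.1] [379.2 288.1  69.6]
```

View pics/w7.png

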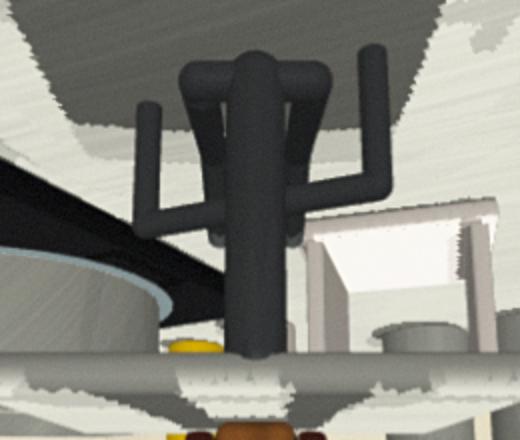

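The bar crosses the tines about 20° off, centred between the legs, so they can back out. I lower further, then back out level.

Emit:
play_rows(
  offset=[
    [4, 0, 2],
    [4, 0, 2],
    [4, 0, 2],
    [0, 0, 0],
    [4, 0, -7],
    [3, 0, -8],
    [4, 0, -7],
    [3, 0, -7],
  ],
  turn=[
    [0, 0, 0],
    [0, 0, 0],
    [0, 0, 0],
    [0, 0, 0],
    [0, 0, 0],
    [0, 0, 0],
    [0, 0, 0],
    [0, 0, 0],
  ],
)

```text
t: 25.7
position: [398.1, 259.2, 132.2]
tool_rot: [0.512, 0.22, 0.819, -0.136]
wrist_force: [0.1, 0.4, -1.4]
width: 0.221
grasp_force: 50.0
```

Emit:
play_rows(
  offset=[
    [4, 0, -8],
    [4, 0, -8],
    [4, 0, -8],
    [3, 0, -8],
    [4, 0, -8],
    [0, 0, 0],
    [0, 0, 0],
    [0, 0, 0],
  ],
  turn=[
    [0, 0, 0],
    [0, 0, 0],
    [0, 0, 0],
    [0, 0, 0],
    [0, 0, 0],
    [0, 0, 0],
    [0, 0, 0],
    [0, 0, 0],
  ],
)

```text
t: 26.5
position: [360.8, 280.3, 132.7]
tool_rot: [0.512, 0.22, 0.819, -0.136]
wrist_force: [0.2, -0.1, -1.2]
width: 0.223
grasp_force: 50.0
```

```bash
cat > q17.py <<'E'
from lift import *
log();s=ctrl.read_state();q=np.array(s['joints']);print(q.round(2))
v=np.array(s['position'])-11.7*dirv(-30)-[0,0,89.8]; print('valley',v)
W=[pose(v+[0,0,40],-30)+(20,3),pose((400,280,170),-30)+(40,5),pose((560,215,180),-12.5)+(40,5),pose((641,219.5,170),-12.5)+(30,5)];check(W)
plan(W)
a=snapshot('scene');cv2.imwrite('pics/c1.png',cv2.resize(a['image'][90:230,180:400],None,fx=2.5,fy=2.5))
E
python3 q17.py
```

```text
[-0.87  0.77 -0.79  2.18  1.2   1.73 -1.45]
valley [350.71612464 286.11972543  42.91666788]
[361. 280. 173.] [-0.84  0.69 -0.82  2.17  1.16  1.74 -1.37] 0.0 0.0
[410. 274. 260.] [-0.7   0.5  -0.84  2.12  1.19  1.72 -1.1 ] 0.0 0.0
[571. 212. 270.] [-0.34  0.32 -0.71  2.28  1.67  1.18 -0.86] 0.0 0.0
[652. 217. 260.] [-0.28  0.42 -0.64  2.15  1.78  1.13 -0.8 ] 0.0 0.0
t 26.5 pos [360.8 280.3 132.7] q [ 0.5121  0.2198  0.819  -0.1365] F [ 0.2 -0.1 -1.2] w 0.223 g 50.0
[[-18,0,-9],[-18,0,-9],[-33,7,1],[-33,6,1],[-32,7,1],[-17,5,30],[-17,4,30],[-17,1,30]] 
   [[0,0,0],[0,0,0],[0,0,0],[0,0,0],[0,0,0],[-3,0,-1.5],[-3.5,0,-1.5],[-3,0,-1.5]]
[[-17,-1,30],[-16,-3,31],[-9,7,25],[-8,8,24],[-9,7,25],[0,0,0],[0,0,0],[0,0,0]] 
   [[-3,0,-1.5],[-3,0,-1.5],[0,0,0],[0,0,0],[0,0,0],[0,0,0],[0,0,0],[0,0,0]]
end [652.5 216.9 260.2]
```

View pics/c1.png

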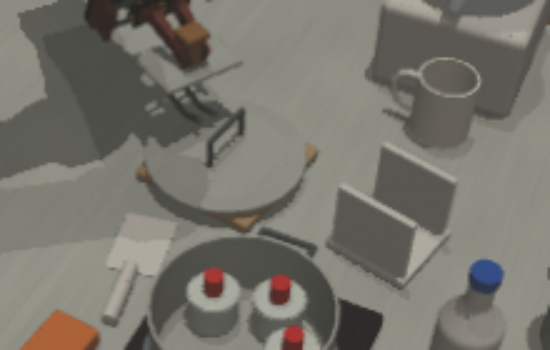

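The lid lies on the board with the lifter clear of its loop. I rise higher first, then go to the rack.

Emit:
play_rows(
  offset=[
    [-18, 0, -9],
    [-18, 0, -9],
    [-18, 0, -9],
    [-18, 0, -9],
    [-27, 7, 19],
    [-25, 6, 19],
    [-17, 5, 30],
    [-17, 4, 30],
  ],
  turn=[
    [0, 0, 0],
    [0, 0, 0],
    [0, 0, 0],
    [0, 0, 0],
    [0, 0, 0],
    [0, 0, 0],
    [-3, 0, -1.5],
    [-3.5, 0, -1.5],
  ],
)

```text
t: 27.35
position: [481.8, 238.3, 248.0]
tool_rot: [0.52, 0.168, 0.831, -0.103]
wrist_force: [0.4, 1.0, -2.2]
width: 0.222
grasp_force: 50.0
```

```bash
cat > q18.py <<'E'
from lift import *
log();s=ctrl.read_state()
P0=np.array([652.6,217.0,119.4]); TR=q2R([0.526,0.093,0.844,-0.059])
W=[((575,213,275),TR,40,5),(P0+[0,0,150],TR,35,5)]
check(W);plan(W)
E
python3 q18.py
```

```text
[575 213 275] [-0.3   0.32 -0.75  2.26  1.66  1.19 -0.83] 0.0 0.0
[653. 217. 269.] [-0.25  0.41 -0.68  2.14  1.76  1.13 -0.77] 0.0 0.0
t 27.35 pos [481.8 238.3 248. ] q [ 0.5201  0.1681  0.8311 -0.1025] F [ 0.4  1.  -2.2] w 0.222 g 50.0
[[-22,4,25],[-22,3,25],[-22,0,25],[-9,7,23],[-10,7,23],[-9,7,23],[0,0,0],[0,0,0]] 
   [[-3,0,-1.5],[-3,0,-1.5],[-3,0,-1.5],[0,0,0],[0,0,0],[0,0,0],[0,0,0],[0,0,0]]
end [652.2 217.1 269.6]
```

Emit:
play_rows(
  offset=[
    [-22, 4, 25],
    [-22, 3, 25],
    [-22, 0, 25],
    [-9, 7, 23],
    [-10, 7, 23],
    [-9, 7, 23],
    [0, 0, 0],
    [0, 0, 0],
  ],
  turn=[
    [-3, 0, -1.5],
    [-3, 0, -1.5],
    [-3, 0, -1.5],
    [0, 0, 0],
    [0, 0, 0],
    [0, 0, 0],
    [0, 0, 0],
    [0, 0, 0],
  ],
)

```text
t: 28.15
position: [650.6, 216.2, 268.3]
tool_rot: [0.527, 0.095, 0.843, -0.059]
wrist_force: [0.2, 0.3, -2.0]
width: 0.22
grasp_force: 50.0
```

```bash
cat > q19.py <<'E'
from lift import *
import sys
log();s=ctrl.read_state();M=q2R(s['tool_rot'])
P0=np.array([652.6,217.0,119.4]); TR=q2R([0.526,0.093,0.844,-0.059])
print('err',(P0-s['position']).round(1),np.degrees(R.from_matrix(M.T@TR).as_rotvec()).round(1))
W=[(P0+[0,0,float(sys.argv[1])],TR,float(sys.argv[2]),5)]
plan(W)
E
python3 q19.py 60 18
```

```text
err [   2.     0.8 -148.9] [-0.1  0.1 -0.3]
t 28.15 pos [650.6 216.2 268.3] q [ 0.5265  0.0953  0.8428 -0.0585] F [ 0.2  0.3 -2. ] w 0.22 g 50.0
[[16,0,8],[16,0,8],[15,1,8],[16,0,8],[16,0,9],[0,0,0],[0,0,0],[0,0,0]] 
   [[0,0,0],[0,0,0],[0,0,0],[0,0,0],[0,0,-0.5],[0,0,0],[0,0,0],[0,0,0]]
end [653.  216.9 179.3]
```

Emit:
play_rows(
  offset=[
    [16, 0, 8],
    [16, 0, 8],
    [15, 1, 8],
    [16, 0, 8],
    [16, 0, 9],
    [0, 0, 0],
    [0, 0, 0],
    [0, 0, 0],
  ],
  turn=[
    [0, 0, 0],
    [0, 0, 0],
    [0, 0, 0],
    [0, 0, 0],
    [0, 0, -0.5],
    [0, 0, 0],
    [0, 0, 0],
    [0, 0, 0],
  ],
)

```text
t: 28.95
position: [653.3, 218.5, 181.3]
tool_rot: [0.527, 0.091, 0.843, -0.06]
wrist_force: [-0.4, 0.5, -1.4]
width: 0.228
grasp_force: 50.0
```

```bash
python3 q19.py 0.5 10
```

```text
err [ -0.7  -1.5 -61.9] [0.1 0.2 0.2]
t 28.95 pos [653.3 218.5 181.3] q [ 0.5273  0.0911  0.8427 -0.0596] F [-0.4  0.5 -1.4] w 0.228 g 50.0
[[8,0,4],[8,0,4],[8,-1,3],[8,0,4],[8,0,4],[7,0,4],[8,0,4],[0,0,0]] 
   [[0,0,0],[0,0,0],[0,0,0],[0,0,0],[0,0,0],[0,0,0],[0,0,0],[0,0,0]]
end [653.2 217.2 120. ]
```

Emit:
play_rows(
  offset=[
    [8, 0, 4],
    [8, -1, 4],
    [8, -1, 3],
    [8, 0, 4],
    [8, 0, 4],
    [7, 0, 4],
    [8, 0, 4],
    [0, 0, 0],
  ],
  turn=[
    [0, 0, 0],
    [0, 0, 0],
    [0, 0, 0],
    [0, 0, 0],
    [0, 0, 0],
    [0, 0, 0],
    [0, 0, 0],
    [0, 0, 0],
  ],
)

```text
t: 29.75
position: [653.4, 215.7, 119.0]
tool_rot: [0.528, 0.091, 0.842, -0.06]
wrist_force: [-0.1, -1.1, 2.5]
width: 0.227
grasp_force: 50.0
```

```bash
python3 q19.py 0 10
```

```text
err [-0.8  1.3  0.4] [-0.   0.3  0.2]
t 29.75 pos [653.4 215.7 119. ] q [ 0.5279  0.0912  0.8423 -0.0603] F [-0.1 -1.1  2.5] w 0.227 g 50.0
[[0,1,-1],[0,0,0],[0,0,0],[0,0,0],[0,0,0],[0,0,0],[0,0,0],[0,0,0]] 
   [[0,0.5,0],[0,0,0],[0,0,0],[0,0,0],[0,0,0],[0,0,0],[0,0,0],[0,0,0]]
end [652.8 216.9 119.4]
```

The plate has seated (+2.5 N). I open and retreat.

Emit:
play_rows(
  offset=[
    [0, 0, 0],
    [0, 0, 0],
    [0, 0, 0],
    [0, 0, 0],
    [0, 0, 0],
    [0, 0, 0],
    [0, 0, 0],
    [0, 0, 0],
  ],
  turn=[
    [0, 0, 0],
    [0, 0, 0],
    [0, 0, 0],
    [0, 0, 0],
    [0, 0, 0],
    [0, 0, 0],
    [0, 0, 0],
    [0, 0, 0],
  ],
  gripper=-1,
)

```text
t: 30.55
position: [653.1, 215.7, 118.8]
tool_rot: [0.527, 0.091, 0.843, -0.06]
wrist_force: [0.9, -0.5, 0.1]
width: 0.912
grasp_force: 0.0
```

Emit:
play_rows(
  offset=[
    [0, 0, -10],
    [0, 0, -15],
    [0, 0, -20],
    [0, 0, -20],
    [0, 0, -20],
    [0, 0, -20],
    [-30, 0, -10],
    [-30, 0, -10],
  ],
  turn=[
    [0, 0, 0],
    [0, 0, 0],
    [0, 0, 0],
    [0, 0, 0],
    [0, 0, 0],
    [0, 0, 0],
    [0, 0, 0],
    [0, 0, 0],
  ],
)

```text
t: 31.35
position: [567.2, 236.1, 227.8]
tool_rot: [0.526, 0.089, 0.844, -0.06]
wrist_force: [0.8, 0.5, -0.3]
width: 0.997
grasp_force: 0.0
```

```bash
cat > q20.py <<'E'
from lift import *
log();s=st();q=np.array(s['joints']);print(q.round(2))
P={}
for n in('side','scene'):
    a=snapshot(n);X=pts(a);im=a['image'].astype(int);P[n]=a
    cv2.imwrite(f'pics/x_{n}.png',a['image'])
    r=(im[...,2]>110)&(im[...,1]<60)&(im[...,0]<60)&(np.hypot(X[...,0]-562,X[...,1]+26)<100)&(X[...,2]>60)
    nn,lab,stt,cen=cv2.connectedComponentsWithStats(r.astype(np.uint8))
    for i in range(1,nn):
        if stt[i,4]>15: p=X[lab==i]; print(n,'tin',stt[i,4],cen[i].round(1),p.mean(0).round(1),np.percentile(p[:,2],[5,95]).round(1), 'top',p[p[:,2]>np.percentile(p[:,2],90)-3].mean(0).round(1))
    m=(np.hypot(X[...,0]-641,X[...,1]-218)<75)&(X[...,2]>85)&(X[...,2]<116);p=X[m];print(n,'guard',cv2.minAreaRect(p[:,:2].astype(np.float32)),np.median(p[:,2]))
    m=(np.hypot(X[...,0]-641,X[...,1]-218)<30)&(X[...,2]>150)&(X[...,2]<170);p=X[m];print(n,'cap',len(p),p.mean(0) if len(p) else 0)
    m=(np.hypot(X[...,0]-417,X[...,1]-247)<115)&(X[...,2]>22)&(X[...,2]<40);p=X[m];print(n,'lid',cv2.minEnclosingCircle(p[:,:2].astype(np.float32)))
W=[((480,230,330),tool(-35,45)),((480,120,380),tool(-55,75)),((520,0,320),tool(-60,90))]
check(W);plan([w+(40,8) for w in W])
E
python3 q20.py
```

```text
t 31.35 pos [567.2 236.1 227.8] q [ 0.5262  0.0893  0.8435 -0.0598] F [ 0.8  0.5 -0.3] w 0.997 g 0.0
[-0.35  0.46 -0.78  2.27  1.72  1.31 -0.94]
side tin 53 [277.5 194.5] [579.8  22.1  87.4] [74.1 97.1] top [581.4  23.6  95.6]
side tin 48 [298.1 199.9] [617.3 -34.9  87.9] [73.6 97.2] top [618.1 -31.9  96.1]
side tin 53 [263.4 204.5] [511.9  -0.8  87.9] [71.2 96.9] top [514.2   1.3  95.4]
side guard ((639.6510009765625, 214.04232788085938), (115.11321258544922, 108.36588287353516), 77.98945617675781) 105.3362526068006
side cap 59 [639.87358297 210.76718728 155.50959138]
side lid ((415.9360656738281, 244.3123779296875), 106.21015167236328)
scene tin 32 [265.2 200. ] [516.    4.6  97.9] [ 93.9 101.1] top [516.5   4.3  99.3]
scene tin 36 [291.9 202.6] [582.1  27.6  97.5] [ 95.  100.5] top [582.1  27.2  98.8]
scene tin 36 [297.1 223.6] [621.1 -29.3  97.1] [94.4 99.9] top [620.7 -29.4  98. ]
scene guard ((639.6866455078125, 218.1641845703125), (115.02632904052734, 109.57227325439453), 77.47885131835938) 108.45356234363805
scene cap 121 [643.60206982 214.7784457  158.19274632]
scene lid ((414.88037109375, 244.5936279296875), 105.63847351074219)
[480 230 330] [-0.23  0.25 -0.95  1.92  0.98  1.43 -0.56] 0.0 0.0
[480 120 380] [ 0.18  0.11 -0.77  1.69  0.34  1.38 -0.04] 0.0 0.0
[520   0 320] [ 0.47  0.22 -0.68  1.67  0.14  1.3   0.29] 0.0 0.0
t 31.45 pos [568.9 236.4 232.3] q [ 0.5292  0.0915  0.8416 -0.0582] F [ 0.3 -0.2 -1. ] w 0.999 g 0.0
[[-13,-6,-30],[-10,-8,-30],[-9,-10,-30],[-7,-12,-30],[-16,-18,2],[-17,-17,1],[-18,-16,-1],[-19,-15,-2]] 
   [[4.5,5,3.5],[4.5,4.5,3],[5,5,3.5],[4.5,4.5,3],[2,6,3.5],[2,6,3.5],[2,6,3.5],[2,6,3.5]]
[[-20,-14,-3],[-25,-9,22],[-27,-9,21],[-29,-7,19],[-29,-7,17],[0,0,0],[0,0,0],[0,0,0]] 
   [[2,6,3.5],[0,3.5,1.5],[0.5,4,1],[0,3.5,1.5],[0,4,1],[0,0,0],[0,0,0],[0,0,0]]
end [5.203e+02 3.000e-01 3.195e+02]
```

Emit:
play_rows(
  offset=[
    [-13, -6, -30],
    [-10, -8, -30],
    [-9, -10, -30],
    [-7, -12, -30],
    [-16, -18, 2],
    [-17, -17, 1],
    [-18, -16, -1],
    [-19, -15, -2],
  ],
  turn=[
    [4.5, 5, 3.5],
    [4.5, 4.5, 3],
    [5, 5, 3.5],
    [4.5, 4.5, 3],
    [2, 6, 3.5],
    [2, 6, 3.5],
    [2, 6, 3.5],
    [2, 6, 3.5],
  ],
)

```text
t: 32.25
position: [479.9, 141.8, 366.4]
tool_rot: [0.163, 0.424, 0.888, -0.074]
wrist_force: [0.9, -0.2, -0.1]
width: 1.005
grasp_force: 0.0
```

Emit:
play_rows(
  offset=[
    [-20, -14, -3],
    [-25, -9, 22],
    [-27, -9, 21],
    [-29, -7, 19],
    [-29, -7, 17],
    [0, 0, 0],
    [0, 0, 0],
    [0, 0, 0],
  ],
  turn=[
    [2, 6, 3.5],
    [0, 3.5, 1.5],
    [0.5, 4, 1],
    [0, 3.5, 1.5],
    [0, 4, 1],
    [0, 0, 0],
    [0, 0, 0],
    [0, 0, 0],
  ],
  gripper=0,
)

```text
t: 33.05
position: [520.2, 1.1, 315.5]
tool_rot: [-0.003, 0.498, 0.867, -0.002]
wrist_force: [0.0, 1.5, -0.1]
width: 0.499
grasp_force: 0.0
```

```bash
cat > tins.py <<'E'
from lift import *
def tins(names=('wrist','side','scene'),pic=None):
    for n in names:
        a=snapshot(n);X=pts(a);im=a['image'].astype(int)
        if pic and n=='wrist': cv2.imwrite(pic,a['image'])
        r=(im[...,2]>90)&(im[...,1]<70)&(im[...,0]<70)&(X[...,2]>40)&(X[...,2]<110)&(X[...,0]>300)&(X[...,0]<800)
        nn,lab,stt,cen=cv2.connectedComponentsWithStats(r.astype(np.uint8))
        for i in range(1,nn):
            if stt[i,4]>12:
                p=X[lab==i]; t=p[p[:,2]>np.percentile(p[:,2],95)-4]; c,_=cv2.minEnclosingCircle(t[:,:2].astype(np.float32)); print(n,stt[i,4],'top',np.round(c,1),t[:,2].mean().round(1),'r',round(_,1))
E
python3 - <<'E'
from tins import *
log();s=st();print(np.round(s['joints'],2));tins(pic='pics/w8.png')
E
```

```text
t 33.05 pos [520.2   1.1 315.5] q [-0.0028  0.498   0.8671 -0.0016] F [ 0.   1.5 -0.1] w 0.499 g 0.0
[ 0.43  0.22 -0.63  1.68  0.13  1.29  0.31]
wrist 263 top [515.6   7.3] 97.6 r 10.5
wrist 250 top [582.1  29.6] 97.6 r 10.1
wrist 171 top [620.4 -26. ] 97.6 r 9.8
side 62 top [585.4  24.2] 95.1 r 11.5
side 64 top [620.1 -30.3] 94.9 r 12.8
side 66 top [515.1   2. ] 95.6 r 10.7
scene 44 top [516.1   4.7] 97.7 r 11.3
scene 52 top [581.5  26.6] 98.2 r 10.4
scene 55 top [618.5 -28.5] 97.9 r 10.7
```

View pics/w8.png

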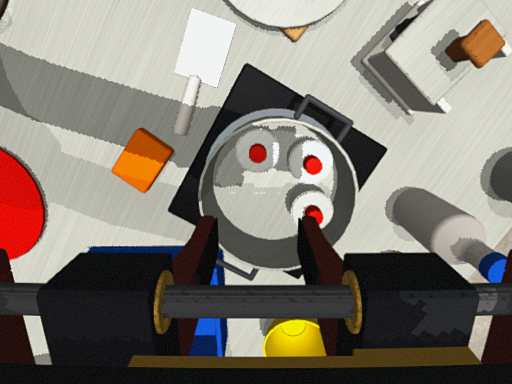

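The wrist view shows three tins with knobs at (258,152), (313,165) and (314,212). I start with tin A and grip its knob from above.

```bash
cat > go.py <<'E'
from tins import *
D=90
def drop(y,z): return car(-28,y,z)
if __name__=='__main__':
    A=(515.6,6.3)
    W=[((*A,150),tool(-40,90)),((*A,75),tool(-40,90),18)]
    q=check(W);plan(W)
    q=check([((*A,200),tool(-40,90)),(drop(-62,200),tool(31.4,90)),(drop(-62,58),tool(31.4,90)),(drop(62,58),tool(31.4,90)),((582,28.5,75),tool(70,90)),((620,-27,75),tool(-10,90))],q)
E
python3 go.py
```

```text
[516.   6. 150.] [ 0.43  0.38 -0.66  1.91  0.29  0.94  0.5 ] 0.0 0.0
[516.   6.  75.] [ 0.37  0.49 -0.61  1.97  0.38  0.79  0.42] 0.0 0.0
t 33.2 pos [520.7   0.9 316. ] q [-0.002   0.4979  0.8672 -0.0014] F [-1.1  0.9  0.4] w 0.499 g 0.0
[[2,0,42],[1,0,41],[2,0,42],[2,0,41],[0,0,15],[0,0,15],[0,0,15],[0,0,15]] 
   [[0,0,-5],[0,0,-5],[0,0,-5],[0,0,-4.5],[0,0,0],[0,0,0],[0,0,0],[0,0,0]]
[[0,0,15],[0,0,0],[0,0,0],[0,0,0],[0,0,0],[0,0,0],[0,0,0],[0,0,0]] 
   [[0,0,0],[0,0,0],[0,0,0],[0,0,0],[0,0,0],[0,0,0],[0,0,0],[0,0,0]]
end [515.2   6.3  75.1]
[516.   6. 200.] [ 0.44  0.32 -0.67  1.85  0.23  1.04  0.55] 0.0 0.0
[ 434. -311.  200.] [ 1.22  0.42 -0.89  1.8   0.36  1.1   2.32] 0.0 0.0
[ 434. -311.   58.] [ 1.11  0.59 -0.77  1.93  0.55  0.84  2.17] 0.0 0.0
[ 540. -247.   58.] [ 0.87  0.67 -0.74  1.79  0.56  0.91  2.  ] 0.0 0.0
[582.  28.  75.] [ 0.51  0.69 -0.91  1.8   0.65  0.98  2.12] 0.0 0.0
[620 -27  75] [ 0.37  0.63 -0.57  1.72  0.41  0.92  1.02] 0.0 0.0
```

Emit:
play_rows(
  offset=[
    [2, 0, 42],
    [1, 0, 41],
    [2, 0, 42],
    [2, 0, 41],
    [0, 0, 15],
    [0, 0, 0],
    [0, 0, 0],
    [0, 0, 0],
  ],
  turn=[
    [0, 0, -5],
    [0, 0, -5],
    [0, 0, -5],
    [0, 0, -4.5],
    [0, 0, 0],
    [0, 0, 0],
    [0, 0, 0],
    [0, 0, 0],
  ],
  gripper=0.15,
)

```text
t: 34.0
position: [516.9, 5.1, 136.1]
tool_rot: [-0.001, 0.345, 0.939, -0.001]
wrist_force: [-0.1, 0.3, -0.0]
width: 0.424
grasp_force: 0.0
```

```bash
python3 - <<'E'
from tins import *
log();tins(('wrist','scene'));plan([((515.6,6.3,75),tool(-40,90),15)])
E
```

```text
wrist 939 top [515.5   7.3] 97.5 r 10.6
wrist 555 top [579.5  31.4] 97.1 r 9.6
wrist 296 top [619.1 -28.7] 97.4 r 10.2
scene 60 top [515.1   4.6] 98.3 r 10.1
scene 69 top [582.5  26.4] 98.0 r 10.4
scene 71 top [621.9 -28.8] 97.9 r 11.0
t 34.1 pos [516.7   4.8 136. ] q [-1.300e-03  3.452e-01  9.385e-01 -8.000e-04] F [0.4 0.2 0. ] w 0.428 g 0.0
[[0,0,12],[1,0,12],[0,0,13],[0,0,12],[1,1,12],[0,0,0],[0,0,0],[0,0,0]] 
   [[0,0,0],[0,0,0],[0,0,0],[0,0,-0.5],[0,0,0],[0,0,0],[0,0,0],[0,0,0]]
end [515.6   6.8  75. ]
```

Emit:
play_rows(
  offset=[
    [0, 0, 12],
    [1, 0, 12],
    [0, 0, 13],
    [0, 0, 12],
    [1, 1, 12],
    [0, 0, 0],
    [0, 0, 0],
    [0, 0, 0],
  ],
  turn=[
    [0, 0, 0],
    [0, 0, 0],
    [0, 0, 0],
    [0, 0, -0.5],
    [0, 0, 0],
    [0, 0, 0],
    [0, 0, 0],
    [0, 0, 0],
  ],
)

```text
t: 34.9
position: [514.5, 6.8, 73.1]
tool_rot: [-0.003, 0.341, 0.94, -0.001]
wrist_force: [0.0, -0.5, 0.1]
width: 0.425
grasp_force: 0.0
```

Emit:
play_rows(
  offset=[
    [0, 0, 0],
    [0, 0, 0],
    [0, 0, 0],
    [0, 0, 0],
    [0, 0, 0],
    [0, 0, 0],
    [0, 0, 0],
    [0, 0, 0],
  ],
  turn=[
    [0, 0, 0],
    [0, 0, 0],
    [0, 0, 0],
    [0, 0, 0],
    [0, 0, 0],
    [0, 0, 0],
    [0, 0, 0],
    [0, 0, 0],
  ],
  gripper=1,
  force=30,
)

```text
t: 35.7
position: [514.5, 6.6, 73.5]
tool_rot: [-0.003, 0.341, 0.94, -0.001]
wrist_force: [-0.4, 0.3, -1.2]
width: 0.243
grasp_force: 30.0
```

```bash
python3 - <<'E'
from go import *
log();s=st();p=np.array(s['position']);M=q2R(s['tool_rot'])
W=[(p+[0,0,30],M,15),(p+[0,0,130],M,30),(car(-90,-20,205),tool(-5,90),35),(drop(-62,200),tool(31.4,90),35)]
check(W);plan(W)
E
```

```text
t 35.7 pos [514.5   6.6  73.5] q [-0.0026  0.3411  0.94   -0.0011] F [-0.4  0.3 -1.2] w 0.243 g 30.0
[515.   7. 104.] [ 0.38  0.45 -0.62  1.95  0.34  0.86  0.46] 0.0 0.0
[515.   7. 204.] [ 0.44  0.32 -0.67  1.85  0.22  1.06  0.56] 0.0 0.0
[ 438. -237.  205.] [ 0.96  0.28 -0.67  1.89  0.2   1.04  1.69] 0.0 0.0
[ 434. -311.  200.] [ 1.14  0.38 -0.77  1.81  0.3   1.07  2.38] 0.0 0.0
t 35.7 pos [514.5   6.6  73.5] q [-0.0026  0.3411  0.94   -0.0011] F [-0.4  0.3 -1.2] w 0.243 g 30.0
[[0,0,-15],[0,0,-15],[0,0,-25],[0,0,-25],[0,0,-25],[1,0,-25],[-12,-30,0],[-10,-30,0]] 
   [[0,0,0],[0,0,0],[0,0,0],[0,0,0],[0,0,0],[0,0,0],[0,0,-4.5],[0,0,-4]]
[[-8,-31,0],[-5,-31,0],[-3,-32,-1],[0,-32,0],[2,-32,0],[4,-32,0],[-1,-15,1],[2,-15,1]] 
   [[0,0,-4.5],[0,0,-4.5],[0,0,-4.5],[0,0,-4],[0,-0.5,-4.5],[0,0,-4.5],[0,0,-7.5],[0,0,-7]]
[[3,-14,1],[5,-14,1],[7,-13,1],[0,0,0],[0,0,0],[0,0,0],[0,0,0],[0,0,0]] 
   [[0,0,-7.5],[0,0,-7],[0,0,-7.5],[0,0,0],[0,0,0],[0,0,0],[0,0,0],[0,0,0]]
end [ 434.4 -310.9  200.1]
```

Emit:
play_rows(
  offset=[
    [0, 0, -15],
    [0, 0, -15],
    [0, 0, -25],
    [0, 0, -25],
    [0, 0, -25],
    [1, 0, -25],
    [-12, -30, 0],
    [-10, -30, 0],
  ],
  turn=[
    [0, 0, 0],
    [0, 0, 0],
    [0, 0, 0],
    [0, 0, 0],
    [0, 0, 0],
    [0, 0, 0],
    [0, 0, -4.5],
    [0, 0, -4],
  ],
)

```text
t: 36.5
position: [495.8, -53.4, 206.1]
tool_rot: [-0.001, 0.268, 0.963, -0.001]
wrist_force: [-0.1, -0.8, -2.7]
width: 0.246
grasp_force: 30.0
```

Emit:
play_rows(
  offset=[
    [-8, -31, 0],
    [-5, -31, 0],
    [-3, -32, -1],
    [0, -32, 0],
    [2, -32, 0],
    [4, -32, 0],
    [-1, -15, 1],
    [2, -15, 1],
  ],
  turn=[
    [0, 0, -4.5],
    [0, 0, -4.5],
    [0, 0, -4.5],
    [0, 0, -4],
    [0, -0.5, -4.5],
    [0, 0, -4.5],
    [0, 0, -7.5],
    [0, 0, -7],
  ],
)

```text
t: 37.3
position: [436.5, -268.2, 204.6]
tool_rot: [0.002, -0.086, 0.996, -0.002]
wrist_force: [0.3, 2.0, -1.3]
width: 0.242
grasp_force: 30.0
```

Emit:
play_rows(
  offset=[
    [3, -14, 1],
    [5, -14, 1],
    [7, -13, 1],
    [0, 0, 0],
    [0, 0, 0],
    [0, 0, 0],
    [0, 0, 0],
    [0, 0, 0],
  ],
  turn=[
    [0, 0, -7.5],
    [0, 0, -7],
    [0, 0, -7.5],
    [0, 0, 0],
    [0, 0, 0],
    [0, 0, 0],
    [0, 0, 0],
    [0, 0, 0],
  ],
)

```text
t: 38.1
position: [434.7, -310.2, 200.4]
tool_rot: [0.001, -0.272, 0.962, -0.002]
wrist_force: [-0.2, -0.6, -2.7]
width: 0.242
grasp_force: 30.0
```

```bash
cat > lower.py <<'E'
from go import *
import sys
log();s=st();y=float(sys.argv[1]);T=tool(31.4,90)
zf=float(sys.argv[2])
# carrier outline check from the scene view (blue rim)
plan([(drop(y,90),T,20),(drop(y,zf),T,6)])
E
python3 lower.py -62 57
```

```text
t 38.1 pos [ 434.7 -310.2  200.4] q [ 0.0012 -0.2724  0.9622 -0.0015] F [-0.2 -0.6 -2.7] w 0.242 g 30.0
t 38.1 pos [ 434.7 -310.2  200.4] q [ 0.0012 -0.2724  0.9622 -0.0015] F [-0.2 -0.6 -2.7] w 0.242 g 30.0
[[0,0,18],[0,0,19],[0,0,18],[1,0,19],[0,0,18],[0,-1,18],[0,0,6],[0,0,5]] 
   [[0,0,0],[0,0,0],[0,0,0],[0,0,0],[0,0,0],[0,0,0],[0,0,0],[0,0,0]]
[[0,0,6],[0,0,5],[0,0,6],[0,1,5],[0,0,0],[0,0,0],[0,0,0],[0,0,0]] 
   [[0,0,0],[0,0,0],[0,0,0],[0,0,0],[0,0,0],[0,0,0],[0,0,0],[0,0,0]]
end [ 434.2 -311.1   57.4]
```

Emit:
play_rows(
  offset=[
    [0, 0, 18],
    [0, 0, 19],
    [0, 0, 18],
    [1, 0, 19],
    [0, 0, 18],
    [0, -1, 18],
    [0, 0, 6],
    [0, 0, 5],
  ],
  turn=[
    [0, 0, 0],
    [0, 0, 0],
    [0, 0, 0],
    [0, 0, 0],
    [0, 0, 0],
    [0, 0, 0],
    [0, 0, 0],
    [0, 0, 0],
  ],
)

```text
t: 38.9
position: [434.6, -312.2, 78.9]
tool_rot: [0.001, -0.272, 0.962, -0.001]
wrist_force: [0.7, -0.2, -2.5]
width: 0.245
grasp_force: 30.0
```

Emit:
play_rows(
  offset=[
    [0, 0, 6],
    [0, 0, 5],
    [0, 0, 6],
    [0, 1, 4],
    [0, 0, 2],
    [0, 0, 0],
    [0, 0, 0],
    [0, 0, 0],
  ],
  turn=[
    [0, 0, 0],
    [0, 0, 0],
    [0, 0, 0],
    [0, 0, 0],
    [0, 0, 0],
    [0, 0, 0],
    [0, 0, 0],
    [0, 0, 0],
  ],
)

```text
t: 39.7
position: [434.0, -311.4, 56.5]
tool_rot: [0.001, -0.272, 0.962, -0.001]
wrist_force: [-2.4, 2.9, 5.6]
width: 0.246
grasp_force: 30.0
```

Emit:
play_rows(
  offset=[
    [0, 0, 0],
    [0, 0, 0],
    [0, 0, 0],
    [0, 0, 0],
    [0, 0, 0],
    [0, 0, -15],
    [0, 0, -20],
    [0, 0, -30],
  ],
  turn=[
    [0, 0, 0],
    [0, 0, 0],
    [0, 0, 0],
    [0, 0, 0],
    [0, 0, 0],
    [0, 0, 0],
    [0, 0, 0],
    [0, 0, 0],
  ],
  gripper=0.15,
)

```text
t: 40.5
position: [433.2, -311.0, 121.7]
tool_rot: [0.001, -0.273, 0.962, -0.0]
wrist_force: [-0.1, 0.2, -1.0]
width: 0.427
grasp_force: 0.0
```

```bash
python3 - <<'E'
from go import *
log();s=st();p=np.array(s['position']);M=q2R(s['tool_rot']);tins(('scene','side'))
W=[(p+[0,0,90],M,30),(car(-60,60,215),tool(50,90),40),((582,28.2,160),tool(70,90),40)]
q=check(W);plan(W)
E
```

```text
t 40.5 pos [ 433.2 -311.   121.7] q [ 7.000e-04 -2.726e-01  9.621e-01 -4.000e-04] F [-0.1  0.2 -1. ] w 0.427 g 0.0
scene 63 top [581.8  28.1] 98.1 r 10.1
scene 64 top [621.2 -27.5] 97.3 r 11.2
side 59 top [582.3  25.3] 94.3 r 11.1
side 37 top [614.6 -29.4] 96.3 r 7.8
side 87 top [ 433.4 -315.2] 79.5 r 9.4
[ 433. -311.  212.] [ 1.14  0.37 -0.77  1.8   0.28  1.09  2.4 ] 0.0 0.0
[ 522. -221.  215.] [ 0.94  0.45 -0.84  1.71  0.36  1.15  2.44] 0.0 0.0
[582.  28. 160.] [ 0.51  0.56 -0.89  1.73  0.49  1.09  2.25] 0.0 0.0
t 40.6 pos [ 436.1 -312.4  125.4] q [ 0.0031 -0.2725  0.9621 -0.0037] F [ 0.9 -0.1 -0.3] w 0.424 g 0.0
[[0,1,-29],[1,0,-29],[0,1,-28],[-31,8,-1],[-31,5,-1],[-31,3,0],[-32,0,-1],[-33,16,8]] 
   [[0,0,0],[-0.5,0,0],[0,0,0],[0,0,-4.5],[0,0,-4.5],[0,0,-5],[0,0,-4.5],[0,0,-3]]
[[-33,15,8],[-34,13,8],[-35,11,8],[-35,9,8],[-36,8,8],[-36,6,8],[0,0,0],[0,0,0]] 
   [[0,0,-2.5],[0,0,-3],[0,0,-3],[0,0,-2.5],[0,0,-3],[0,0,-3],[0,0,0],[0,0,0]]
end [581.7  28.3 159.6]
```

Tin 1 stands in the carrier (knob top 79.5 mm). Next is tin B.

Emit:
play_rows(
  offset=[
    [0, 1, -29],
    [0, 0, -29],
    [0, 1, -28],
    [-31, 8, -1],
    [-31, 5, -1],
    [-31, 3, 0],
    [-32, 0, -1],
    [-33, 16, 8],
  ],
  turn=[
    [0, 0, 0],
    [-0.5, 0, 0],
    [0, 0, 0],
    [0, 0, -4.5],
    [0, 0, -4.5],
    [0, 0, -5],
    [0, 0, -4.5],
    [0, 0, -3],
  ],
)

```text
t: 41.4
position: [531.8, -183.9, 203.6]
tool_rot: [0.002, -0.448, 0.894, 0.002]
wrist_force: [0.8, -0.5, -0.7]
width: 0.422
grasp_force: 0.0
```

Emit:
play_rows(
  offset=[
    [-33, 15, 8],
    [-34, 13, 8],
    [-35, 11, 8],
    [-35, 9, 8],
    [-36, 8, 8],
    [-36, 6, 8],
    [0, 0, 0],
    [0, 0, 0],
  ],
  turn=[
    [0, 0, -2.5],
    [0, 0, -3],
    [0, 0, -3],
    [0, 0, -2.5],
    [0, 0, -3],
    [0, 0, -3],
    [0, 0, 0],
    [0, 0, 0],
  ],
)

```text
t: 42.2
position: [580.3, 30.4, 155.8]
tool_rot: [0.001, -0.575, 0.818, 0.003]
wrist_force: [-0.6, -0.5, 0.4]
width: 0.428
grasp_force: 0.0
```

```bash
cat > down.py <<'E'
from go import *
import sys
x,y,az=map(float,sys.argv[1:4])
log();tins();W=[((x,y,105),tool(az,90),20),((x,y,74),tool(az,90),14)]; check(W);plan(W)
E
python3 down.py 582 28.6 70
```

```text
wrist 847 top [620.8 -27. ] 97.6 r 10.5
wrist 794 top [582.6  28.8] 97.6 r 10.6
side 63 top [579.7  25. ] 95.4 r 12.9
side 65 top [622.7 -31.4] 95.8 r 12.6
side 84 top [ 432.  -315.8] 80.0 r 9.1
scene 54 top [580.9  25.6] 97.7 r 11.1
scene 66 top [619.4 -29.1] 97.1 r 11.4
scene 38 top [ 434.7 -311.1] 80.7 r 9.5
[582.  29. 105.] [ 0.48  0.63 -0.87  1.78  0.56  1.    2.19] 0.0 0.0
[582.  29.  74.] [ 0.46  0.66 -0.84  1.8   0.6   0.95  2.16] 0.0 0.0
t 42.35 pos [580.6  27.8 155.9] q [ 7.000e-04 -5.733e-01  8.193e-01  2.300e-03] F [ 0.3 -0.1 -0.9] w 0.425 g 0.0
[[0,0,17],[-1,-1,17],[0,0,17],[0,0,10],[0,0,11],[0,0,10],[0,0,0],[0,0,0]] 
   [[0,0,0],[0,0,0],[0,0,0],[0,0,0],[0,0,0],[0,0,0],[0,0,0],[0,0,0]]
end [581.7  28.7  73.9]
```

Emit:
play_rows(
  offset=[
    [0, 0, 17],
    [-1, -1, 17],
    [0, 0, 17],
    [0, 0, 10],
    [0, 0, 11],
    [0, 0, 10],
    [0, 0, 0],
    [0, 0, 0],
  ],
  turn=[
    [0, 0, 0],
    [0, 0, 0],
    [0, 0, 0],
    [0, 0, 0],
    [0, 0, 0],
    [0, 0, 0],
    [0, 0, 0],
    [0, 0, 0],
  ],
)

```text
t: 43.15
position: [581.7, 30.8, 73.7]
tool_rot: [0.001, -0.574, 0.819, 0.003]
wrist_force: [0.3, -0.6, 0.8]
width: 0.43
grasp_force: 0.0
```

Emit:
play_rows(
  offset=[
    [0, 0, 0],
    [0, 0, 0],
    [0, 0, 0],
    [0, 0, 0],
    [0, 0, 0],
    [0, 0, 0],
    [0, 0, 0],
    [0, 0, 0],
  ],
  turn=[
    [0, 0, 0],
    [0, 0, 0],
    [0, 0, 0],
    [0, 0, 0],
    [0, 0, 0],
    [0, 0, 0],
    [0, 0, 0],
    [0, 0, 0],
  ],
  gripper=1,
)

```text
t: 43.95
position: [582.0, 30.5, 74.0]
tool_rot: [0.001, -0.574, 0.819, 0.002]
wrist_force: [1.5, -0.7, 3.9]
width: 0.245
grasp_force: 29.9
```

```bash
cat > carry.py <<'E'
from go import *
import sys
y=float(sys.argv[1]);log();s=st();p=np.array(s['position']);M=q2R(s['tool_rot']);az=np.degrees(np.arctan2(M[1,1],M[0,1]))-90
W=[(p+[0,0,30],M,15),(p+[0,0,130],M,30),(np.r_[0.6*p[:2]+.4*drop(y,0)[:2],207],tool(.6*az+.4*31.4,90),35),(drop(y,200),tool(31.4,90),35)]
check(W);plan(W)
E
python3 carry.py 0
```

```text
t 43.95 pos [582.   30.5  74. ] q [ 0.0012 -0.5743  0.8186  0.0025] F [ 1.5 -0.7  3.9] w 0.245 g 29.9
[582.  31. 104.] [ 0.49  0.63 -0.87  1.78  0.56  1.    2.19] 0.0 0.0
[582.  31. 204.] [ 0.54  0.53 -0.94  1.68  0.45  1.17  2.28] 0.0 0.0
[544. -93. 207.] [ 0.75  0.44 -0.89  1.75  0.37  1.13  2.27] 0.0 0.0
[ 487. -279.  200.] [ 1.    0.43 -0.75  1.74  0.32  1.1   2.27] 0.0 0.0
t 43.95 pos [582.   30.5  74. ] q [ 0.0012 -0.5743  0.8186  0.0025] F [ 1.5 -0.7  3.9] w 0.245 g 29.9
[[0,0,-15],[0,0,-15],[0,0,-25],[0,0,-25],[0,0,-25],[-1,0,-25],[32,-2,-1],[33,-3,-1]] 
   [[0,0,0],[0,0,0],[0,0,0],[0,0,0],[0,0,0],[0,0,0],[0,0,4],[0,0,3.5]]
[[32,-6,-1],[31,-8,-1],[31,-10,1],[30,-13,1],[29,-14,1],[28,-16,1],[27,-18,1],[25,-20,1]] 
   [[0,0,4],[0,0,4],[0,0,4],[0,0,3.5],[0,0,4],[0,0,4],[0,0,4],[0.5,0,3.5]]
end [ 487.8 -279.   200.4]
```

Emit:
play_rows(
  offset=[
    [0, 0, -15],
    [0, 0, -15],
    [0, 0, -25],
    [0, 0, -25],
    [0, 0, -25],
    [-1, 0, -25],
    [32, -2, -1],
    [33, -3, -1],
  ],
  turn=[
    [0, 0, 0],
    [0, 0, 0],
    [0, 0, 0],
    [0, 0, 0],
    [0, 0, 0],
    [0, 0, 0],
    [0, 0, 4],
    [0, 0, 3.5],
  ],
)

```text
t: 44.75
position: [562.8, -30.5, 207.6]
tool_rot: [0.002, -0.52, 0.854, 0.002]
wrist_force: [0.7, -1.1, -1.0]
width: 0.246
grasp_force: 29.9
```

Emit:
play_rows(
  offset=[
    [32, -6, -1],
    [31, -8, -1],
    [31, -10, 1],
    [30, -13, 1],
    [29, -14, 1],
    [28, -16, 1],
    [27, -18, 1],
    [25, -20, 1],
  ],
  turn=[
    [0, 0, 4],
    [0, 0, 4],
    [0, 0, 4],
    [0, 0, 3.5],
    [0, 0, 4],
    [0, 0, 4],
    [0, 0, 4],
    [0.5, 0, 3.5],
  ],
)

```text
t: 45.55
position: [487.1, -280.0, 201.3]
tool_rot: [0.002, -0.271, 0.963, -0.002]
wrist_force: [0.4, -0.8, -0.7]
width: 0.245
grasp_force: 29.9
```

```bash
python3 lower.py 0 57.5
```

```text
t 45.55 pos [ 487.1 -280.   201.3] q [ 0.0016 -0.2711  0.9626 -0.0015] F [ 0.4 -0.8 -0.7] w 0.245 g 29.9
t 45.55 pos [ 487.1 -280.   201.3] q [ 0.0016 -0.2711  0.9626 -0.0015] F [ 0.4 -0.8 -0.7] w 0.245 g 29.9
[[0,0,19],[0,0,18],[0,1,19],[0,0,18],[0,0,19],[0,0,18],[0,0,5],[0,0,6]] 
   [[0,0,0],[0,0,0],[0,0,0],[0,0,0],[0,0,0],[0,0,0],[0,0,0],[0,0,0]]
[[0,0,5],[0,0,6],[0,0,5],[0,0,6],[0,0,0],[0,0,0],[0,0,0],[0,0,0]] 
   [[0,0,0],[0,0,0],[0,0,0],[0,0,0],[0,0,0],[0,0,0],[0,0,0],[0,0,0]]
end [ 487.2 -279.5   57.3]
```

Emit:
play_rows(
  offset=[
    [0, 0, 19],
    [0, 0, 18],
    [0, 1, 19],
    [0, 0, 18],
    [0, 0, 19],
    [0, 0, 18],
    [0, 0, 5],
    [0, 0, 6],
  ],
  turn=[
    [0, 0, 0],
    [0, 0, 0],
    [0, 0, 0],
    [0, 0, 0],
    [0, 0, 0],
    [0, 0, 0],
    [0, 0, 0],
    [0, 0, 0],
  ],
)

```text
t: 46.35
position: [487.9, -278.2, 78.9]
tool_rot: [0.002, -0.272, 0.962, -0.001]
wrist_force: [0.1, -0.2, -1.6]
width: 0.244
grasp_force: 29.9
```

Emit:
play_rows(
  offset=[
    [0, 0, 5],
    [0, 0, 6],
    [0, 0, 5],
    [0, 0, 5],
    [0, 0, 2],
    [0, 0, 0],
    [0, 0, 0],
    [0, 0, 0],
  ],
  turn=[
    [0, 0, 0],
    [0, 0, 0],
    [0, 0, 0],
    [0, 0, 0],
    [0, 0, 0],
    [0, 0, 0],
    [0, 0, 0],
    [0, 0, 0],
  ],
)

```text
t: 47.15
position: [488.3, -279.4, 56.5]
tool_rot: [0.002, -0.272, 0.962, -0.003]
wrist_force: [-2.1, -1.0, 9.6]
width: 0.242
grasp_force: 30.0
```

Emit:
play_rows(
  offset=[
    [0, 0, -1],
    [0, 0, 0],
    [0, 0, 0],
    [0, 0, 0],
    [0, 0, 0],
    [0, 0, -15],
    [0, 0, -20],
    [0, 0, -30],
  ],
  turn=[
    [0, 0, 0],
    [0, 0, 0],
    [0, 0, 0],
    [0, 0, 0],
    [0, 0, 0],
    [0, 0, 0],
    [0, 0, 0],
    [0, 0, 0],
  ],
  gripper=0.15,
)

```text
t: 47.95
position: [486.7, -277.8, 121.8]
tool_rot: [0.001, -0.273, 0.962, -0.0]
wrist_force: [1.1, 0.0, -0.1]
width: 0.422
grasp_force: 0.0
```

```bash
python3 - <<'E'
from go import *
log();s=st();p=np.array(s['position']);M=q2R(s['tool_rot']);tins(('scene','side'))
W=[(p+[0,0,90],M,30),((620.5,-28,160),tool(-10,90),40)]
q=check(W);plan(W)
E
```

```text
t 47.95 pos [ 486.7 -277.8  121.8] q [ 7.000e-04 -2.726e-01  9.621e-01 -4.000e-04] F [ 1.1  0.  -0.1] w 0.422 g 0.0
scene 72 top [621.3 -29.2] 97.4 r 10.0
scene 28 top [ 432.4 -311.3] 79.7 r 8.3
side 82 top [ 485.6 -283.8] 78.1 r 10.7
side 92 top [ 433.6 -315. ] 80.0 r 9.6
[ 487. -278.  212.] [ 1.02  0.42 -0.77  1.73  0.32  1.12  2.27] 0.0 0.0
[620. -28. 160.] [ 0.38  0.53 -0.59  1.65  0.33  1.06  1.09] 0.0 0.0
t 48.05 pos [ 489.7 -278.8  125.7] q [ 0.0035 -0.2725  0.9621 -0.0035] F [ 0.2 -0.4  0.8] w 0.427 g 0.0
[[1,1,-29],[0,0,-28],[1,1,-29],[-31,18,7],[-29,20,6],[-26,23,7],[-25,26,6],[-22,27,7]] 
   [[0,0,0],[-0.5,0,0],[0,0,0],[0,0,5],[0,0,5.5],[0,0,5],[0,0,5.5],[0,0,5]]
[[-20,30,7],[-17,31,6],[-14,32,7],[0,0,0],[0,0,0],[0,0,0],[0,0,0],[0,0,0]] 
   [[0,0,5],[0,0,5.5],[0,0,5],[0,0,0],[0,0,0],[0,0,0],[0,0,0],[0,0,0]]
end [620.2 -28.3 159.9]
```

Emit:
play_rows(
  offset=[
    [0, 0, -29],
    [0, 0, -28],
    [0, 0, -29],
    [-31, 18, 7],
    [-29, 20, 6],
    [-26, 23, 7],
    [-25, 26, 6],
    [-22, 27, 7],
  ],
  turn=[
    [0, 0, 0],
    [-0.5, 0, 0],
    [0, 0, 0],
    [0, 0, 5],
    [0, 0, 5.5],
    [0, 0, 5],
    [0, 0, 5.5],
    [0, 0, 5],
  ],
)

```text
t: 48.85
position: [571.0, -120.9, 175.2]
tool_rot: [-0.0, -0.047, 0.999, 0.003]
wrist_force: [0.3, -0.3, 0.3]
width: 0.426
grasp_force: 0.0
```

Emit:
play_rows(
  offset=[
    [-20, 30, 7],
    [-17, 31, 6],
    [-14, 32, 7],
    [0, 0, 0],
    [0, 0, 0],
    [0, 0, 0],
    [0, 0, 0],
    [0, 0, 0],
  ],
  turn=[
    [0, 0, 5],
    [0, 0, 5.5],
    [0, 0, 5],
    [0, 0, 0],
    [0, 0, 0],
    [0, 0, 0],
    [0, 0, 0],
    [0, 0, 0],
  ],
)

```text
t: 49.65
position: [620.6, -30.1, 155.7]
tool_rot: [-0.001, 0.087, 0.996, 0.002]
wrist_force: [0.3, -0.2, -0.2]
width: 0.426
grasp_force: 0.0
```

```bash
python3 down.py 620.5 -27.6 -10
```

```text
wrist 792 top [620.8 -26.8] 97.5 r 10.7
side 68 top [619.6 -33. ] 95.4 r 13.7
side 77 top [ 481.8 -285.1] 77.6 r 11.6
side 81 top [ 429.9 -316.6] 79.7 r 9.6
scene 73 top [620.9 -27.9] 97.3 r 10.5
scene 45 top [ 480.5 -282.4] 80.1 r 9.8
scene 41 top [ 433.6 -312. ] 79.6 r 9.6
[620. -28. 105.] [ 0.37  0.59 -0.58  1.69  0.38  0.97  1.05] 0.0 0.0
[620. -28.  74.] [ 0.36  0.63 -0.56  1.72  0.41  0.91  1.03] 0.0 0.0
t 49.8 pos [620.7 -29.3 155.6] q [-8.000e-04  8.670e-02  9.962e-01  2.700e-03] F [-0.1  0.2 -0. ] w 0.424 g 0.0
[[0,0,17],[0,1,17],[0,0,17],[0,0,10],[0,0,10],[0,1,11],[0,0,0],[0,0,0]] 
   [[0,0,0],[0,0,0],[0.5,0,0],[0,0,0],[0,0,0],[0,0,0],[0,0,0],[0,0,0]]
end [620.9 -27.2  73.6]
```

Emit:
play_rows(
  offset=[
    [0, 0, 17],
    [0, 1, 17],
    [0, 0, 17],
    [0, 0, 10],
    [0, 0, 10],
    [0, 1, 11],
    [0, 0, 0],
    [0, 0, 0],
  ],
  turn=[
    [0, 0, 0],
    [0, 0, 0],
    [0.5, 0, 0],
    [0, 0, 0],
    [0, 0, 0],
    [0, 0, 0],
    [0, 0, 0],
    [0, 0, 0],
  ],
)

```text
t: 50.6
position: [621.0, -26.3, 73.5]
tool_rot: [-0.001, 0.086, 0.996, -0.002]
wrist_force: [-0.4, -0.6, -0.6]
width: 0.423
grasp_force: 0.0
```

Emit:
play_rows(
  offset=[
    [0, 0, 0],
    [0, 0, 0],
    [0, 0, 0],
    [0, 0, 0],
    [0, 0, 0],
    [0, 0, 0],
    [0, 0, 0],
    [0, 0, 0],
  ],
  turn=[
    [0, 0, 0],
    [0, 0, 0],
    [0, 0, 0],
    [0, 0, 0],
    [0, 0, 0],
    [0, 0, 0],
    [0, 0, 0],
    [0, 0, 0],
  ],
  gripper=1,
)

```text
t: 51.4
position: [621.2, -26.6, 73.7]
tool_rot: [-0.001, 0.086, 0.996, -0.002]
wrist_force: [-0.1, -1.2, 4.4]
width: 0.244
grasp_force: 29.9
```

```bash
python3 carry.py 63;python3 -c "
from tins import *
tins(('side','scene'))"
```

```text
t 51.4 pos [621.2 -26.6  73.7] q [-0.0011  0.0863  0.9963 -0.0017] F [-0.1 -1.2  4.4] w 0.244 g 29.9
[621. -27. 104.] [ 0.37  0.6  -0.58  1.69  0.38  0.97  1.05] 0.0 0.0
[621. -27. 204.] [ 0.4   0.5  -0.62  1.59  0.31  1.15  1.11] 0.0 0.0
[ 589. -114.  207.] [ 0.6   0.47 -0.68  1.64  0.32  1.14  1.53] 0.0 0.0
[ 541. -246.  200.] [ 0.89  0.49 -0.75  1.66  0.36  1.14  2.16] 0.0 0.0
t 51.4 pos [621.2 -26.6  73.7] q [-0.0011  0.0863  0.9963 -0.0017] F [-0.1 -1.2  4.4] w 0.244 g 29.9
[[0,0,-15],[0,0,-15],[0,0,-25],[0,0,-25],[0,0,-25],[0,0,-25],[6,-31,-1],[8,-30,-1]] 
   [[0,0,0],[0,0,0],[0,0,0],[0,0,0],[0,0,0],[0,0,0],[0,0,-5.5],[0,0,-5.5]]
[[11,-29,-1],[13,-25,2],[14,-24,1],[17,-23,2],[19,-21,1],[20,-19,2],[0,0,0],[0,0,0]] 
   [[0,0,-5.5],[0,0,-5],[0,0,-5],[0,0,-5],[0,0,-5],[0,0,-5],[0,0,0],[0,0,0]]
end [ 541.6 -246.3  199.6]
side 19 top [615.4 -29.9] 98.0 r 11.5
side 76 top [ 479.7 -284.6] 78.5 r 11.6
side 82 top [ 430.6 -316.1] 79.5 r 9.0
scene 46 top [ 480.6 -282.6] 80.4 r 9.8
scene 40 top [ 433.4 -311.7] 80.7 r 9.9
```

Emit:
play_rows(
  offset=[
    [0, 0, -15],
    [0, 0, -15],
    [0, 0, -25],
    [0, 0, -25],
    [0, 0, -25],
    [0, 0, -25],
    [6, -31, -1],
    [8, -30, -1],
  ],
  turn=[
    [0, 0, 0],
    [0, 0, 0],
    [0, 0, 0],
    [0, 0, 0],
    [0, 0, 0],
    [0, 0, 0],
    [0, 0, -5.5],
    [0, 0, -5.5],
  ],
)

```text
t: 52.3
position: [600.3, -83.7, 208.1]
tool_rot: [0.0, -0.013, 1.0, -0.001]
wrist_force: [0.6, -0.8, -1.3]
width: 0.243
grasp_force: 29.9
```

Emit:
play_rows(
  offset=[
    [11, -29, -1],
    [13, -25, 2],
    [14, -24, 1],
    [17, -23, 2],
    [19, -21, 1],
    [20, -19, 2],
    [0, 0, 0],
    [0, 0, 0],
  ],
  turn=[
    [0, 0, -5.5],
    [0, 0, -5],
    [0, 0, -5],
    [0, 0, -5],
    [0, 0, -5],
    [0, 0, -5],
    [0, 0, 0],
    [0, 0, 0],
  ],
)

```text
t: 53.1
position: [541.4, -246.4, 200.2]
tool_rot: [-0.001, -0.271, 0.962, -0.001]
wrist_force: [0.7, 0.3, -0.2]
width: 0.24
grasp_force: 29.9
```

```bash
python3 lower.py 62 57.5
```

```text
t 53.1 pos [ 541.4 -246.4  200.2] q [-0.0014 -0.2713  0.9625 -0.001 ] F [ 0.7  0.3 -0.2] w 0.24 g 29.9
t 53.1 pos [ 541.4 -246.4  200.2] q [-0.0014 -0.2713  0.9625 -0.001 ] F [ 0.7  0.3 -0.2] w 0.24 g 29.9
[[0,0,18],[0,0,19],[0,0,18],[1,0,18],[0,0,19],[0,0,18],[0,0,5],[0,0,6]] 
   [[0,0,0],[0,0,0],[0,0,0],[0,0,0],[0,0,0],[0,0,0],[0,0,0],[0,0,0]]
[[0,0,5],[0,0,6],[0,0,5],[0,0,6],[0,0,0],[0,0,0],[0,0,0],[0,0,0]] 
   [[0,0,0],[0,0,0],[0,0,0],[0,0,0],[0,0,0],[0,0,0],[0,0,0],[0,0,0]]
end [ 540.2 -247.3   57.2]
```

Emit:
play_rows(
  offset=[
    [0, 0, 18],
    [0, 0, 19],
    [0, 0, 18],
    [1, 0, 18],
    [0, 0, 19],
    [0, 0, 18],
    [0, 0, 5],
    [0, 0, 6],
  ],
  turn=[
    [0, 0, 0],
    [0, 0, 0],
    [0, 0, 0],
    [0, 0, 0],
    [0, 0, 0],
    [0, 0, 0],
    [0, 0, 0],
    [0, 0, 0],
  ],
)

```text
t: 53.9
position: [541.1, -245.7, 78.9]
tool_rot: [-0.001, -0.273, 0.962, -0.001]
wrist_force: [-0.2, -0.4, -1.3]
width: 0.244
grasp_force: 29.9
```

Emit:
play_rows(
  offset=[
    [0, 0, 5],
    [0, 0, 6],
    [0, 0, 5],
    [0, 0, 5],
    [0, 0, 1],
    [0, 0, 0],
    [0, 0, 0],
    [0, 0, 0],
  ],
  turn=[
    [0, 0, 0],
    [0, 0, 0],
    [0, 0, 0],
    [0, 0, 0],
    [0, 0, 0],
    [0, 0, 0],
    [0, 0, 0],
    [0, 0, 0],
  ],
)

```text
t: 54.7
position: [540.2, -247.0, 56.4]
tool_rot: [-0.002, -0.272, 0.962, -0.001]
wrist_force: [-0.6, -0.8, -0.5]
width: 0.245
grasp_force: 30.0
```

Emit:
play_rows(
  offset=[
    [0, 0, 0],
    [0, 0, 0],
    [0, 0, 0],
    [0, 0, 0],
    [0, 0, 0],
    [0, 0, -15],
    [0, 0, -20],
    [0, 0, -30],
  ],
  turn=[
    [0, 0, 0],
    [0, 0, 0],
    [0, 0, 0],
    [0, 0, 0],
    [0, 0, 0],
    [0, 0, 0],
    [0, 0, 0],
    [0, 0, 0],
  ],
  gripper=0.15,
)

```text
t: 55.5
position: [539.7, -246.5, 121.8]
tool_rot: [-0.002, -0.273, 0.962, -0.0]
wrist_force: [-0.5, -0.8, 0.9]
width: 0.422
grasp_force: 0.0
```

Emit:
play_rows(
  offset=[
    [0, 0, -30],
    [0, 0, -30],
    [0, 0, -30],
    [0, 0, -30],
    [-20, 0, -20],
    [-20, 0, -20],
    [0, 0, 0],
    [0, 0, 0],
  ],
  turn=[
    [0, 0, 0],
    [0, 0, 0],
    [0, 0, 0],
    [0, 0, 0],
    [0, 0, 0],
    [0, 0, 0],
    [0, 0, 0],
    [0, 0, 0],
  ],
)

```text
t: 56.3
position: [574.7, -225.1, 281.6]
tool_rot: [-0.002, -0.273, 0.962, -0.001]
wrist_force: [-0.8, 0.7, -1.0]
width: 0.427
grasp_force: 0.0
```

```bash
cat > fin.py <<'E'
from tins import *
log();s=st();tins()
for n in('side','scene'):
    a=snapshot(n);X=pts(a);im=a['image'].astype(int)
    q=X-CC;x=q@EX;y=q@EY;z=q[...,2]
    m=(np.abs(y)<105)&(x>60)&(x<130)&(z>100)&(z<250); p=np.c_[z[m],np.ones(m.sum())]
    print(n,'carrier lid slope',m.sum(),np.linalg.lstsq(p,x[m],rcond=None)[0].round(3))
    m=(np.hypot(X[...,0]-417,X[...,1]-247)<115)&(X[...,2]>22)&(X[...,2]<40);p=X[m];print(n,'lid',np.round(cv2.minEnclosingCircle(p[:,:2].astype(np.float32))[0],1),np.median(p[:,2]).round(1))
    m=(np.hypot(X[...,0]-641,X[...,1]-218)<30)&(X[...,2]>150)&(X[...,2]<170);p=X[m];print(n,'cap',len(p),p.mean(0).round(1))
    m=(np.hypot(X[...,0]-562,X[...,1]+24)<85)&(X[...,2]>45)&(X[...,2]<100);print('inside pot pts (tins left)',m.sum())
    m=m&(X[...,2]>66)&(X[...,2]<76)&(np.hypot(X[...,0]-562,X[...,1]+24)<80);print('  at tin-top height',m.sum())
E
python3 fin.py
```

```text
t 56.3 pos [ 574.7 -225.1  281.6] q [-0.0016 -0.2729  0.962  -0.0013] F [-0.8  0.7 -1. ] w 0.427 g 0.0
wrist 357 top [ 433.8 -309.9] 80.5 r 10.3
wrist 313 top [ 480.5 -280.4] 80.4 r 10.4
wrist 268 top [ 540.5 -246.3] 80.7 r 10.3
side 83 top [ 539.1 -251.2] 77.2 r 12.1
side 86 top [ 480.7 -284.7] 77.9 r 12.1
side 87 top [ 432.5 -315. ] 79.5 r 11.0
scene 53 top [ 479.6 -281.6] 81.2 r 10.5
scene 89 top [ 540.7 -247.8] 80.8 r 10.5
scene 41 top [ 433.9 -311.7] 80.2 r 10.3
side carrier lid slope 425 [2.00000e-02 1.02579e+02]
side lid [417.5 244.7] 28.6
side cap 57 [640.8 211.4 155.3]
inside pot pts (tins left) 32
  at tin-top height 0
scene carrier lid slope 3391 [2.2000e-02 9.9995e+01]
scene lid [418.  247.2] 31.5
scene cap 121 [643.6 214.7 158.2]
inside pot pts (tins left) 1
  at tin-top height 0
```

```bash
python3 -c "
from h import *
print(ctrl.hand_in())"
```

```text
the job is handed in; nothing more can be done
None
```

I handed the job in at about 56 s; the verdict wasn't returned, but my last camera check showed the carrier lid open at about 1.59 rad, the hot lid flat on the board within about 5 mm of centre, the lifter back in its rack, and all three tins level on the carrier floor. I viewed 15 pictures, one over the 14 allowed.

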